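Walk a gear housing under the depth gauge and sound its bore

ROBOT

A 7-joint arm with a two-finger parallel gripper is mounted at the origin on the work surface. World frame = base frame: x ahead of the robot, y to its left, z up, the work surface at z = 0. Lengths are in m, angles in rad, forces in N, time in s.
With the tool pointing down it reaches from about 0.4 to 0.85 m from the base axis. Payload 10.4 kg.
Tool frame: the origin (TCP) lies midway between the tips of the shut fingers; the grasp point (between the pads) lies bot.grasp_offset behind it (bot.grasp_offset is the distance from the TCP to the grasp point, in m); z points along the fingers, y is the direction in which the jaws open and shut (so a half turn about z gives the same grasp; the last joint's range is limited). The gripper opens to 85 mm and grips with 20 to 120 N. Pads are 22 mm wide; open, the fingers measure 114 mm over their backs; the gripper's body (76 mm by 85 mm) begins 54 mm behind the grasp point. The pads swing forward as they close: fully open they stand 13 mm farther back than shut.
Start: joints at [-1.237, 0.332, -0.065, 1.46, 0.022, 1.35, -0.088], TCP at [0.218, 0.586, 0.231] pointing down, gripper open.
Joint ranges: [-2.6, 2.6], [-0.5, 2.12], [-1.47, 1.34], [0.16, 2.42], [-1.27, 4.41], [0.06, 2.06], [-2.6, 2.6]. Speed limits (rad/s): [2.22, 2.22, 2.79, 2.79, 3.14, 3.14, 3.14].

INTERFACE

Orientations are given as [roll, pitch, yaw] about the fixed x, y, z axes, in that order (R = Rz(yaw) Ry(pitch) Rx(roll)).
In Python, from station import bot gives the robot as it stands.
- The arm moves only by the shell command python3 -m crank 'ROWS' [OPENING]. ROWS is JSON, a list that holds one entry, the list of rows, each a list of 4 numbers: the shift along the tool's x, y, z in mm, then the turn about the tool's z in rad. In form: [[[tx, ty, tz, twist], ...]]. A call has 1 to 5 rows; each row is the pose to reach, as a shift and turn from the pose commanded when the call began, along the tool's axes at that moment; what a row does not reach only later rows make up. A row lasts 1/10 s, in which the tool goes at most 50 mm and 8.59 degrees, less where a joint would pass 70% of its speed; a pose out of reach is approached as far as the arm can. A call with a gripper value outside its range is refused whole. OPENING is the opening in per cent of the stroke, from 0 (shut) to 100 (fully open), set as the call begins (- or left out, the last holds). The fingers move at their own pace and stop on an object; the grip force is fixed at half the most. Time passes only in rows, so rows that repeat a pose let the fingers close. It gives the time, the measured TCP pose, the force and the opening at its end, in the units of the state.
- bot.get_state(): the state, without advancing time (a new reading comes with each control period).
- bot.snapshot(name): name is "scene" or "top" or "wrist"; returns a dict with "img" (480x640x3 uint8, red, green, blue), "range_z" (480x640 float32, m along the optical axis (not along the pixel's ray), 0 where there is no reading), "fx", "fy", "cx", "cy" (pixels), "cam_to_world" (4x4, takes a point from camera to world coordinates). Camera axes: x right, y up, looking along -z (the intrinsics and any distortion apply to the point x, -y, -z); pixel columns grow to the right and rows downward; lengths in m; the calibration is good to about 2 mm. A picture is of the moment at which its call begins.
- bot.finish_job(): hands the job in, once; it reports no verdict.
Trained networks look in the newest picture that a camera, given by its name, has taken for a name from the list of things; names that differ only in an ending like _2 or _b are one class to them, and where a whole thing is asked for, a point or a joint stands for the part that bears it (a point fixed in the world has none). Each returns a list of dicts, best first, with "score" (0 to 1); they miss things now and then, are a little off and sometimes report something else, mostly with a low value. They report only what shows in the picture. A call takes as long as a camera call.
- bot.recognise(name, camera): "point" ([row, column] in pixels, amid what is visible of it).
- bot.cut_out(name, camera): "region" (480x640 bool, what is visible of it) and "point" ([row, column] in pixels, amid what is visible of it).
The state is a dict: "time": time; "qpos": joint angles; "qvel": joint speeds; "joint_efforts": joint torques, N m; "position": TCP position; "orientation": TCP orientation; "ft_force": force on the tool from outside, world axes, zero at the start; "moment": the same for the moment, N m; "finger_gap": finger opening in m.
Only numpy, scipy, OpenCV 4.12 (cv2) and the standard library are available. Lean on these libraries where they do the work, as an engineer would, in place of code of your own. Each camera call takes 0.05 s, during which the arm holds its last target.

TASK

Walk the heavy gear housing under the bridge of the depth-gauge stand by pushing the two ends of its back face (the one with the sight glass) in turn, the end farther from the robot first, so that it swings at least 8 degrees out of square each way but never more than 20, until its front face sits flat against both end stops with its bore centred under the rod. Then gently push the gauge's rod down into the bore until you feel it bottom, and leave it there. Do not touch the sight glass, and leave the things lying around where they are.

Things in the scene. Friction and masses are not known exactly. Their poses are not given: they have to be found in the camera images.
- housing: Cast aluminium gear housing, a block 110 (its x) by 180 (its y) by 70 mm high, 1.2 to 1.9 kg, too wide to grip; slides on the table with dry friction. Origin: centre of its underside; x points from back face (-55 mm) to front face (+55), y to the end farther from the robot (ends at +-90 mm), z up. Starts before the bridge (stand x -55 to -85, y within 18 mm, up to 6 degrees askew).
- corner_far (a point): Place to push at the end of the housing's back face farther from the robot: x = -55, y = +70, z = 40 mm of the housing. The face is free for pushing over |y| = 41 to 90 mm at either end. Pushed here, the housing turns clockwise (seen from above) about a point on the other side of its middle, so its middle goes ahead too.
- corner_near (a point): The same place at the end nearer the robot: x = -55, y = -70, z = 40 mm of the housing. Pushed here, the housing turns anticlockwise. Pushed on the middle of either end (y = +-90 mm) it shifts sideways, to centre its bore on the rod; when home, 46 mm of each end still stand clear beyond the bridge, on the stops' side.
- bore (a point): Centre of the mouth of the blind bore in the housing's top: 30 mm diameter, about 45 mm deep with a flat floor, at x = -25, y = 0, z = 70 mm of the housing.
- glass: Oil sight glass, a clear strip fixed on the middle of the housing's back face, 76 mm wide (|y| up to 38 mm; its dark frame to 41 mm), 40 mm tall from 15 to 55 mm above the table, standing 10 mm proud of the face. Must not be touched. Origin: middle of its lower edge, 60 mm behind the housing's origin.
- breather: Small square dark breather cap, 26 mm wide and 14 mm high, fixed on the housing's top at x = 25, y = 52 mm and set cornerwise: its x axis is turned 45 degrees to the left of the housing's x axis. Origin: centre of its underside.
- stand: Fixed grey depth-gauge stand, its open side to the robot's left. Origin: on the table below the rod; x points from the open side to the end stops (about the world's -y), y away from the robot, z up. Its bridge, a plate x = -44 to +34, |y| under 160 mm, spans 115 to 135 mm above the table; a bush 34 mm wide round the rod rises to 155 mm. Legs at |y| = 140 to 160 mm leave 280 mm free.
- bridge_edge (a point): Middle of the bridge's lower edge on the open side, 115 mm above the table. When the housing is home its back face lies 14 mm beyond this edge, under the bridge, so the last pushes need a tool tilted about 40 degrees, fingers reaching under the bridge and gripper leaning back over the open side.
- stop_far (a point): Centre of the contact face of the steel end stop farther from the robot (24 mm wide, 45 mm high), at stand x = +80, y = +70 mm. With the housing's front face flat on both stops its origin is at stand x = +25 and its bore at stand x = 0.
- stop_near (a point): The same on the end stop nearer the robot: stand x = +80, y = -70 mm.
- rod_tip (a point): Lower end of the vertical gauge rod, 12 mm diameter; 84 mm above the table when the rod is fully up.
- rod_knob (a point): Centre of the flat top of the rod's black round knob, 42 mm diameter and 14 mm high, the place to push down; 254 mm above the table when the rod is fully up.
- rod (a joint): Travel of the gauge rod in m: 0 is fully up, grows as the rod goes down, at most 0.075. It slides stiffly (about 3 N to push down) and stays where it is left. At the floor of the bore it reads about 0.059.
- wrench: Bystander: wrench lying on the table before the stand. Origin: centre of its underside.
- screw_jar: Bystander: glass jar, 60 mm diameter, 75 mm high. Origin: centre of its underside.
- bracket: Bystander: dark steel U channel 120 by 60 by 64 mm behind the stand. Origin: centre of its underside.
- screwdriver: Bystander: screwdriver lying on the table.
- hammer: Bystander: hammer lying on the table.
- bearing: Bystander: steel ring, 60 mm diameter, 18 mm high.

How it is judged:
On the way, in this order (a step that is already met when the one before it is completed fails the run):
1. the far end is swung ahead: the housing is at least 8 degrees out of square, clockwise from above (angle between the x axis of breather and the x axis of stand, either way round below 0.6457 rad), for 0.05 s.
2. then the near end is swung ahead: at least 8 degrees out of square the other way (angle between the x axis of breather and the x axis of stand, either way round above 0.9249 rad), for 0.05 s.
3. the housing sits against both end stops, bore under the rod, rod still above it (x of bore in the frame of stand between -0.005 and 0.004 m and y of bore in the frame of stand between -0.009 and 0.009 m and angle between the x axis of housing and the x axis of stand, either way round below 0.045 rad and z of rod_tip in the frame of housing above 0.065 m), for 0.2 s.
4. the rod is pressed onto the floor of the bore (z of rod_tip in the frame of housing below 0.0275 m and contact force between rod and housing above 1.5 N), for 0.04 s.
At the end, for the whole second after the job is handed in: The housing stands still with its front face flat against both end stops (its bore within 5 mm of the rod along the stand's x and 9 mm sideways, square within 2.5 degrees), and the rod's tip is within 2.5 mm of the floor of the bore (x of bore in the frame of stand between -0.005 and 0.004 m and y of bore in the frame of stand between -0.009 and 0.009 m and angle between the x axis of housing and the x axis of stand, either way round below 0.045 rad and z of rod_tip in the frame of housing below 0.0275 m and linear speed of housing below 0.01 m/s); the robot touches nothing.
It fails at once if the housing is turned more than 20 degrees out of square (angle between the x axis of housing and the x axis of stand, either way round above 0.352 rad).
It fails at once if the robot touches the sight glass (contact force between glass and the fingers above 0.5 N or contact force between glass and the arm above 0.5 N).
It fails at once if the rod is rammed into the housing with more than 40 N (contact force between rod and housing above 40 N).
It fails at once if a bystander is moved more than 30 mm (distance of any of wrench, screw_jar, bracket, screwdriver, hammer, bearing from where it was at the start of the episode above 0.03 m).
It also fails if it takes over 70 s, if anything falls off the work surface, if the arm or the gripper's body presses on something with over 40 N, if the wrist force passes 120 N, or if a joint passes its speed limit or range.

## Working session

There is one attempt and no reset: what is moved stays moved. The work goes in short steps, Python scripts to look and compute and a shell command to move; the robot and the scene stay as the last step left them, time stands still between calls to the robot, and variables do not carry over. Pictures are saved under pics/ and viewed, and the job is handed in when it is done.

```bash
ls; mkdir -p pics
cat > h.py <<'E'
import numpy as np, cv2
from station import bot
def snap(cam,name):
    s=bot.snapshot(cam); cv2.imwrite('pics/%s.png'%name,cv2.cvtColor(s['img'],cv2.COLOR_RGB2BGR)); np.savez('pics/%s.npz'%name,**s); return s
def cloud(s):
    z=s['range_z']; v,u=np.mgrid[0:480,0:640]
    p=np.stack([(u-s['cx'])/s['fx']*z,-(v-s['cy'])/s['fy']*z,-z],-1)
    T=s['cam_to_world']; w=p@T[:3,:3].T+T[:3,3]; w[z==0]=np.nan; return w
E
python3 - <<'E'
from h import *
st=bot.get_state(); print({k:np.round(v,3) for k,v in st.items()}, bot.grasp_offset)
for c in ['scene','top','wrist']:
    s=snap(c,c+'0'); print(c,s['fx'],s['cx'],np.round(s['cam_to_world'],3).tolist(),[k for k in s])
E
```

```text
pics
{'time': np.float64(0.0), 'qpos': array([-1.237,  0.333, -0.065,  1.461,  0.022,  1.35 , -0.088]), 'qvel': array([-0.001, -0.001,  0.002,  0.001,  0.001,  0.001,  0.   ]), 'joint_efforts': array([ 0.0000e+00, -6.2544e+01,  4.9000e-02, -3.9161e+01,  1.6000e-02,
        1.0000e-02,  0.0000e+00]), 'position': array([0.218, 0.585, 0.231]), 'orientation': array([-3.14 ,  0.   ,  2.785]), 'ft_force': array([ 0.504, -0.693, -0.756]), 'moment': array([ 0.02 ,  0.033, -0.008]), 'finger_gap': np.float64(0.085)} 0.0187
scene 537.5271847073541 315.068542180524 [[0.255, -0.578, 0.775, 1.437], [0.967, 0.14, -0.213, -0.248], [0.015, 0.804, 0.595, 0.885], [0.0, 0.0, 0.0, 1.0]] ['img', 'range_z', 'fx', 'fy', 'cx', 'cy', 'cam_to_world']
top 474.21315974001885 322.62641941295857 [[-0.012, 0.998, -0.065, 0.459], [-1.0, -0.011, 0.003, 0.019], [0.003, 0.065, 0.998, 1.256], [0.0, 0.0, 0.0, 1.0]] ['img', 'range_z', 'fx', 'fy', 'cx', 'cy', 'cam_to_world']
wrist 395.8666869736692 319.1452920987248 [[0.349, -0.895, -0.278, 0.148], [0.937, 0.333, 0.105, 0.611], [-0.001, -0.297, 0.955, 0.373], [0.0, 0.0, 0.0, 1.0]] ['img', 'range_z', 'fx', 'fy', 'cx', 'cy', 'cam_to_world']
```

View pics/scene0.png

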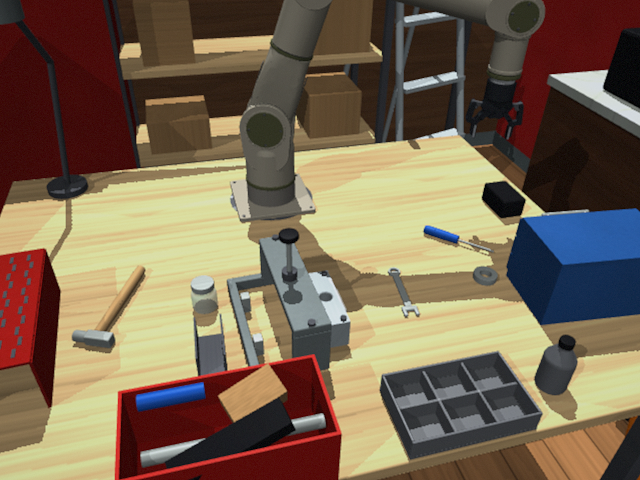

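View pics/top0.png

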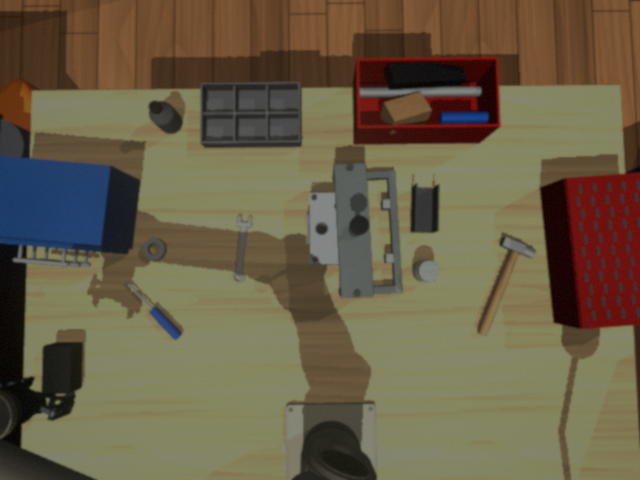

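View pics/wrist0.png

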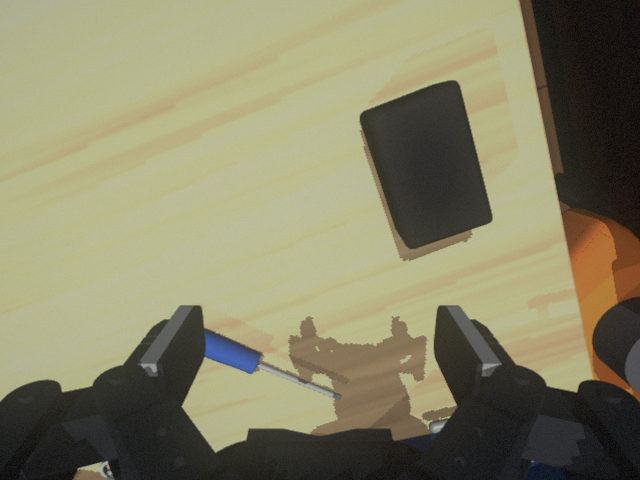

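```bash
python3 -m crank --help
python3 - <<'E'
from h import *
print([a for a in dir(bot) if a[0]!='_'])
s=dict(np.load('pics/top0.npz')); w=cloud(s)
for n in ['housing','stand','wrench','screw_jar','bracket','rod_knob','breather','bore','bridge_edge','stop_far','stop_near','glass']:
    for c in ['top','scene']:
        r=bot.recognise(n,c)[:2]
        ss=s if c=='top' else dict(np.load('pics/scene0.npz')); ww=cloud(ss)
        print(n,c,[(round(x['score'],2),np.round(x['point']),np.round(ww[int(x['point'][0]),int(x['point'][1])],3)) for x in r])
def rect(m):
    p=w[...,:2][m].astype(np.float32); r=cv2.minAreaRect(p); return np.round(r[0],4),np.round(r[1],4),r[2],len(p)
reg=(w[...,0]>.25)&(w[...,0]<.8)&(w[...,1]>-.2)&(w[...,1]<.2)
for lo,hi in [(.062,.078),(.127,.143)]:
    m=(reg&(w[...,2]>lo)&(w[...,2]<hi)).astype(np.uint8); m=cv2.morphologyEx(m,cv2.MORPH_OPEN,np.ones((3,3)))
    n,l,stt,c=cv2.connectedComponentsWithStats(m)
    for i in range(1,n):
        if stt[i,4]>150: print(lo,rect(l==i), np.median(w[...,2][l==i]), stt[i])
E
```

```text
['Unreachable', 'cut_out', 'finish_job', 'get_state', 'grasp_offset', 'recognise', 'snapshot']
housing top [(0.78, array([229., 322.]), array([0.564, 0.018, 0.026]))]
housing scene [(0.75, array([308., 335.]), array([0.606, 0.029, 0.071]))]
stand top [(0.9, array([230., 356.]), array([ 0.544, -0.054,  0.252])), (0.45, array([269., 425.]), array([ 0.457, -0.24 ,  0.072]))]
stand scene [(0.83, array([300., 290.]), array([ 0.632, -0.078,  0.138]))]
wrench top [(0.84, array([250., 246.]), array([0.515, 0.22 , 0.003]))]
wrench scene [(0.91, array([295., 400.]), array([0.532, 0.221, 0.001]))]
screw_jar top [(0.61, array([321., 166.]), array([0.332, 0.422, 0.026]))]
screw_jar scene [(0.66, array([290., 204.]), array([ 0.48 , -0.245,  0.071]))]
bracket top [(0.65, array([211., 425.]), array([ 0.61 , -0.255,  0.008])), (0.44, array([272., 427.]), array([ 0.45 , -0.241,  0.077]))]
bracket scene []
rod_knob top [(0.74, array([225., 360.]), array([ 0.554, -0.065,  0.253]))]
rod_knob scene [(0.58, array([236., 289.]), array([ 0.568, -0.064,  0.252]))]
breather top [(0.43, array([271., 426.]), arr
[... 707 characters left out ...]
289.]), array([ 0.633, -0.08 ,  0.136]))]
stop_near top [(0.96, array([231., 359.]), array([ 0.54 , -0.062,  0.252]))]
stop_near scene [(0.63, array([298., 292.]), array([ 0.627, -0.072,  0.137]))]
glass top [(0.7, array([228., 307.]), array([0.565, 0.056, 0.054])), (0.7, array([241., 243.]), array([0.539, 0.224, 0.009]))]
glass scene [(0.64, array([293., 205.]), array([ 0.479, -0.244,  0.061]))]
0.062 (array([0.5634, 0.0126]), array([0.1783, 0.0702]), 0.5564380288124084, 1781) 0.07023044125098976 [ 309  193   30   71 1781]
0.127 (array([ 0.5533, -0.0579]), array([0.3198, 0.0783]), 2.281576633453369, 4019) 0.13520197467631112 [ 334  163   40  135 4019]invalid input: not JSON, or not a number
```

```bash
python3 -m crank '[[[0,-50,-20,0],[0,-100,-40,0],[0,-150,-40,0],[0,-200,-40,0],[0,-220,-40,0]]]' 0; python3 -c "
from h import *
st=bot.get_state(); print({k:np.round(st[k],3) for k in ['qpos','position','orientation']})"
```

```text
time: 1.85
position: [0.1406, 0.3769, 0.2716]
orientation: [3.141, 0.0, 2.785]
ft_force: [0.5, 0.3, -0.1]
finger_gap: 0.0123
{'qpos': array([-1.218, -0.181, -0.096,  1.926, -0.017,  1.395, -0.095]), 'position': array([0.141, 0.377, 0.272]), 'orientation': array([3.141, 0.   , 2.785])}
```

```bash
python3 -m crank '[[[0,-40,0,0],[0,-80,0,0],[0,-120,0,0],[0,-160,0,0],[0,-160,0,0]]]'; python3 -c "
from h import *
st=bot.get_state(); print({k:np.round(st[k],3) for k in ['qpos','position','orientation']})"
```

```text
time: 2.35
position: [0.0998, 0.2478, 0.2635]
orientation: [-3.12, 0.004, 2.757]
ft_force: [1.4, 0.2, 1.6]
finger_gap: -0.0
{'qpos': array([-1.169, -0.495, -0.128,  2.161, -0.059,  1.495, -0.089]), 'position': array([0.1  , 0.248, 0.263]), 'orientation': array([-3.12 ,  0.004,  2.757])}
```

```bash
python3 -m crank '[[[0,-30,0,0],[0,-60,0,0],[0,-60,0,0]]]'; python3 -c "
from h import *
st=bot.get_state(); print({k:np.round(st[k],3) for k in ['qpos','position','orientation']})"
```

```text
time: 2.65
position: [0.079, 0.2078, 0.2236]
orientation: [-3.013, -0.095, 2.782]
ft_force: [-0.0, 1.0, 0.2]
finger_gap: 0.0002
{'qpos': array([-1.165, -0.499, -0.065,  2.255, -0.127,  1.514,  0.012]), 'position': array([0.079, 0.208, 0.224]), 'orientation': array([-3.013, -0.095,  2.782])}
```

```bash
python3 -m crank '[[[0,40,-20,0],[0,80,-40,0],[0,80,-40,0]]]'; python3 -c "
from h import *
st=bot.get_state(); print({k:np.round(st[k],3) for k in ['qpos','position','orientation']})
from scipy.spatial.transform import Rotation as R
print(R.from_euler('xyz',st['orientation']).as_matrix().round(3))"
```

```text
time: 2.95
position: [0.1123, 0.2925, 0.2571]
orientation: [-3.021, -0.093, 2.786]
ft_force: [-0.4, -0.7, 0.2]
finger_gap: -0.0
{'qpos': array([-1.17 , -0.285, -0.061,  2.046, -0.111,  1.5  ,  0.008]), 'position': array([0.112, 0.292, 0.257]), 'orientation': array([-3.021, -0.093,  2.786])}
[[-0.934  0.335 -0.128]
 [ 0.346  0.935 -0.08 ]
 [ 0.093 -0.119 -0.989]]
```

```bash
cat >> h.py <<'E'
from scipy.spatial.transform import Rotation as Ro
def st(pr=True):
    s=bot.get_state(); R=Ro.from_euler('xyz',s['orientation']).as_matrix(); p=np.array(s['position'])
    if pr: print('t',round(float(s['time']),2),'p',p.round(4),'F',np.round(s['ft_force'],1),'q',np.round(s['qpos'],2),'\n zaxis',R[:,2].round(3),'tilt',np.degrees(np.arccos(-R[2,2])).round(1),'xaxis',R[:,0].round(3),'yaxis',R[:,1].round(3))
    return s,R,p
def to(*t):
    s,R,p=st(False); print('mm',((R.T@(np.array(t)-p))*1000).round(1))
def d(*t):
    s,R,p=st(False); print('mm',((R.T@np.array(t))).round(1))
E
python3 -c "
from h import *
st();to(0,.33,.32);d(0,-40,0)"
```

```text
t 2.95 p [0.1123 0.2925 0.2571] F [-0.4 -0.7  0.2] q [-1.17 -0.29 -0.06  2.05 -0.11  1.5   0.01] 
 zaxis [-0.128 -0.08  -0.989] tilt 8.7 xaxis [-0.934  0.346  0.093] yaxis [ 0.335  0.935 -0.119]
mm [123.6 -10.  -50.8]
mm [-13.8 -37.4   3.2]
```

```bash
python3 -m crank '[[[40,0,-16,0],[80,-5,-34,0],[123,-10,-50,0],[110,-47,-47,0],[96,-85,-44,0]]]';python3 -c "
from h import *
st()"; python3 -m crank '[[[-14,-37,3,0],[-28,-75,6,0],[-28,-75,6,0]]]';python3 -c "
from h import *
st();d(0,-40,0)"
```

```text
time: 3.45
position: [-0.0023, 0.2456, 0.3189]
orientation: [-3.019, -0.092, 2.789]
ft_force: [0.5, -1.0, 0.9]
finger_gap: 0.0002
t 3.45 p [-0.0023  0.2456  0.3189] F [ 0.5 -1.   0.9] q [-1.26 -0.49 -0.21  2.05 -0.21  1.67 -0.23] 
 zaxis [-0.128 -0.083 -0.988] tilt 8.8 xaxis [-0.935  0.344  0.092] yaxis [ 0.332  0.935 -0.121]
time: 3.75
position: [-0.0063, 0.2266, 0.3034]
orientation: [-2.965, -0.077, 2.802]
ft_force: [-1.2, -1.5, -0.6]
finger_gap: 0.0001
t 3.75 p [-0.0063  0.2266  0.3034] F [-1.2 -1.5 -0.6] q [-1.12 -0.5  -0.31  2.08 -0.25  1.7  -0.15] 
 zaxis [-0.13  -0.141 -0.981] tilt 11.0 xaxis [-0.94   0.332  0.077] yaxis [ 0.315  0.933 -0.175]
mm [-13.3 -37.3   5.6]
```

```bash
python3 -m crank '[[[-16,-46,-10,0],[-32,-93,-20,0],[-50,-140,-30,0],[-50,-140,-30,0],[-50,-140,-30,0]]]';python3 -c "
from h import *
st();d(0,-40,0)"
```

```text
time: 4.25
position: [0.0301, 0.1403, 0.2822]
orientation: [-2.798, -0.346, 2.768]
ft_force: [1.5, -0.6, -0.6]
finger_gap: 0.0001
t 4.25 p [0.0301 0.1403 0.2822] F [ 1.5 -0.6 -0.6] q [-0.91 -0.5  -0.09  2.21 -0.3   1.85  0.26] 
 zaxis [-0.42  -0.197 -0.886] tilt 27.6 xaxis [-0.876  0.343  0.339] yaxis [ 0.238  0.918 -0.317]
mm [-13.7 -36.7   7.9]
```

Run:
```python
from h import *
for c in ['scene0','top0']:
    w=cloud(dict(np.load('pics/%s.npz'%c)))
    for lo,hi in [(.1,.3),(.3,.6),(.6,1.2)]:
        m=(w[...,2]>lo)&(w[...,2]<hi)
        H,_,_=np.histogram2d(w[...,0][m],w[...,1][m],bins=[np.arange(-1,1.3,.2),np.arange(-1.2,1.3,.2)])
        print(c,lo,hi); print(' x\\y ',np.arange(-1.2,1.1,.2).round(1)); 
        for i,r in enumerate(H.astype(int)): print(round(-1+.2*i,1),r)
```

```text
scene0 0.1 0.3
 x\y  [-1.2 -1.  -0.8 -0.6 -0.4 -0.2 -0.   0.2  0.4  0.6  0.8  1. ]
-1.0 [   0    0    0  203 1414  924  559  226 1254  504  358  309]
-0.8 [   0  878 2785 2657  600  536  287  186  545  520    0    0]
-0.6 [0 0 0 0 0 0 0 0 0 0 0 0]
-0.4 [  0   0   4  17   0   0   0   0   0   0   0 368]
-0.2 [  0   0  68 336   0  19  70   0   0   0   0 578]
0.0 [   0    0    0    0    0 1921 1259    0   24    0    0  523]
0.2 [  0   0 786 292   0  12   0   0 129 161   0   0]
0.4 [   0    0 1615 1209    0 2183    0    0 1246 1254   44    0]
0.6 [   0    0  444  831  376 2244    0    0 3269 2892    0    0]
0.8 [   0    0    0  906 7939 6321    0    3  375    0    0    0]
1.0 [0 0 0 0 0 0 0 0 0 0 0 0]
scene0 0.3 0.6
 x\y  [-1.2 -1.  -0.8 -0.6 -0.4 -0.2 -0.   0.2  0.4  0.6  0.8  1. ]
-1.0 [   0    0    0   31 1305  436    0   15  936  108    0    0]
-0.8 [   0   85 2044 2218   55   20    0    1   74  244    0    0]
-0.6 [0 0 0 0 0 0 0 0 0 0 0 0]
-0.4 [ 0  0  0 17  0  0  0  0  0  0  0  0]
-0.2 [   0    0   70 1028    0    5    0    0    0    0    0    0]
0.0 [   0    0   14    5    0  933 4
[... 1505 characters left out ...]
 [  0   0   0   0   0 234 442   1 368   0   0   0]
0.2 [   0    0    0    0    0    0    0   11 1887   97    0    0]
0.4 [0 0 0 0 0 0 0 0 0 0 0 0]
0.6 [0 0 0 0 0 0 0 0 0 0 0 0]
0.8 [0 0 0 0 0 0 0 0 0 0 0 0]
1.0 [0 0 0 0 0 0 0 0 0 0 0 0]
top0 0.6 1.2
 x\y  [-1.2 -1.  -0.8 -0.6 -0.4 -0.2 -0.   0.2  0.4  0.6  0.8  1. ]
-1.0 [0 0 0 0 0 0 0 0 0 0 0 0]
-0.8 [0 0 0 0 0 0 0 0 0 0 0 0]
-0.6 [0 0 0 0 0 0 0 0 0 0 0 0]
-0.4 [0 0 0 0 0 0 0 0 0 0 0 0]
-0.2 [0 0 0 0 0 0 0 0 0 0 0 0]
0.0 [  0   0   0   0   0   0   0 186   0   0   0   0]
0.2 [  0   0   0   0   0   0   0 838 859   0   0   0]
0.4 [0 0 0 0 0 0 0 0 0 0 0 0]
0.6 [0 0 0 0 0 0 0 0 0 0 0 0]
0.8 [0 0 0 0 0 0 0 0 0 0 0 0]
1.0 [0 0 0 0 0 0 0 0 0 0 0 0]
```

```bash
python3 -c "
from h import *
to(.3,.25,.45);to(.45,0,.5);to(.45,-.5,.5)"
```

```text
mm [-141.8  111.8 -283.6]
mm [-342.1  -98.  -341.7]
mm [-513.8 -557.2 -243.3]
```

```bash
python3 -m crank '[[[-18,14,-40,0],[-40,32,-80,0],[-65,50,-120,0],[-85,68,-165,0],[-105,84,-210,0]]]'; python3 -m crank '[[[-20,14,-37,0],[-36,28,-74,0],[-76,-14,-85,0],[-116,-56,-97,0],[-156,-98,-109,0]]]';python3 -c "
from h import *
st();to(.45,0,.5);to(.45,-.5,.5)"
```

```text
time: 4.75
position: [0.2285, 0.2216, 0.4053]
orientation: [-2.798, -0.342, 2.764]
ft_force: [-0.4, 0.2, 0.2]
finger_gap: -0.0001
time: 5.25
position: [0.3348, 0.1734, 0.4154]
orientation: [-2.82, -0.326, 2.763]
ft_force: [0.4, -0.5, -0.0]
finger_gap: 0.0005
t 5.25 p [0.3348 0.1734 0.4154] F [ 0.4 -0.5 -0. ] q [-0.83  0.07  0.3   1.47 -0.07  2.06  0.7 ] 
 zaxis [-0.399 -0.182 -0.899] tilt 26.0 xaxis [-0.88  0.35  0.32] yaxis [ 0.257  0.919 -0.3  ]
mm [-135.  -155.1  -90.5]
mm [-3.102e+02 -6.146e+02  5.000e-01]
```

```bash
python3 -m crank '[[[-22,-43,0,0],[-44,-87,0,0],[-66,-130,0,0],[-88,-174,0,0],[-110,-217,0,0]]]'; python3 -m crank '[[[-22,-43,0,0],[-44,-87,0,0],[-66,-130,0,0],[-88,-174,0,0],[-110,-217,0,0]]]';python3 -c "
from h import *
st();to(.5,-.6,.45);d(50,0,0);d(0,-50,0);d(0,0,50)"
```

```text
time: 5.75
position: [0.3744, -0.0462, 0.4312]
orientation: [-2.826, -0.317, 2.763]
ft_force: [-0.2, -0.7, 0.1]
finger_gap: 0.0002
time: 6.25
position: [0.418, -0.2791, 0.4607]
orientation: [-2.826, -0.317, 2.775]
ft_force: [0.1, -0.2, -0.3]
finger_gap: 0.0001
t 6.25 p [ 0.418  -0.2791  0.4607] F [ 0.1 -0.2 -0.3] q [-0.39  0.32  0.95  1.21  0.13  1.98  1.86] 
 zaxis [-0.388 -0.183 -0.903] tilt 25.4 xaxis [-0.887  0.341  0.312] yaxis [ 0.25   0.922 -0.295]
mm [-185.3 -272.3   36.7]
mm [-44.3  12.5 -19.4]
mm [-17.  -46.1   9.2]
mm [ 15.6 -14.7 -45.2]
```

```bash
python3 -m crank '[[[-30,-41,4,0],[-60,-82,8,0],[-90,-123,12,0],[-120,-164,16,0],[-150,-205,20,0]]]'; python3 -c "
from h import *
st();d(25,-43,0)"
```

```text
time: 6.75
position: [0.4854, -0.5158, 0.4486]
orientation: [-2.821, -0.31, 2.778]
ft_force: [-9.8, 16.8, 2.0]
finger_gap: 0.0001
t 6.75 p [ 0.4854 -0.5158  0.4486] F [-9.8 16.8  2. ] q [ 0.34  0.81  0.86  0.52 -0.16  2.06  2.21] 
 zaxis [-0.383 -0.192 -0.904] tilt 25.4 xaxis [-0.89   0.339  0.305] yaxis [ 0.248  0.921 -0.3  ]
mm [-36.8 -33.4  -1.3]
```

```bash
python3 -m crank '[[[-37,-33,-1,0],[-74,-66,-2,0],[-111,-99,-3,0],[-111,-99,-3,0],[-111,-99,-3,0]]]'; python3 -c "
from h import *
st();d(25,-43,0)"
```

```text
time: 7.25
position: [0.5056, -0.6024, 0.4025]
orientation: [-2.795, -0.275, 2.788]
ft_force: [-0.3, 1.0, -0.1]
finger_gap: 0.0004
t 7.25 p [ 0.5056 -0.6024  0.4025] F [-0.3  1.  -0.1] q [ 0.54  1.01  0.91  0.22 -0.33  2.06  2.22] 
 zaxis [-0.357 -0.23  -0.905] tilt 25.2 xaxis [-0.903  0.333  0.272] yaxis [ 0.239  0.914 -0.327]
mm [-36.9 -33.3   1. ]
```

```bash
python3 -m crank '[[[-37,-33,-20,0],[-74,-66,-40,0],[-111,-99,-40,0],[-145,-132,-40,0],[-145,-132,-40,0]]]'; python3 -c "
from h import *
st();d(25,-43,0)"
```

```text
time: 7.75
position: [0.5029, -0.6253, 0.3938]
orientation: [-2.786, -0.263, 2.792]
ft_force: [-0.8, -0.6, 0.2]
finger_gap: 0.0004
t 7.75 p [ 0.5029 -0.6253  0.3938] F [-0.8 -0.6  0.2] q [ 0.59  1.08  1.34  0.16 -0.77  2.06  2.26] 
 zaxis [-0.348 -0.244 -0.905] tilt 25.2 xaxis [-0.907  0.331  0.26 ] yaxis [ 0.236  0.912 -0.337]
mm [-36.9 -33.3   1.8]
```

```bash
cat > fk.py <<'E'
import numpy as np
from scipy.spatial.transform import Rotation as R
from scipy.optimize import least_squares
D=[([-1.237,.333,-.065,1.461,.022,1.35,-.088],[.218,.585,.231],[-3.14,0,2.785]),
([-1.218,-.181,-.096,1.926,-.017,1.395,-.095],[.141,.377,.272],[3.141,0,2.785]),
([-1.169,-.495,-.128,2.161,-.059,1.495,-.089],[.1,.248,.263],[-3.12,.004,2.757]),
([-1.165,-.499,-.065,2.255,-.127,1.514,.012],[.079,.208,.224],[-3.013,-.095,2.782]),
([-1.17,-.285,-.061,2.046,-.111,1.5,.008],[.112,.292,.257],[-3.021,-.093,2.786]),
([-1.26,-.49,-.21,2.05,-.21,1.67,-.23],[-.0023,.2456,.3189],[-3.019,-.092,2.789]),
([-1.12,-.5,-.31,2.08,-.25,1.7,-.15],[-.0063,.2266,.3034],[-2.965,-.077,2.802]),
([-.91,-.5,-.09,2.21,-.3,1.85,.26],[.0301,.1403,.2822],[-2.798,-.346,2.768]),
([-.83,.07,.3,1.47,-.07,2.06,.7],[.3348,.1734,.4154],[-2.82,-.326,2.763]),
([-.39,.32,.95,1.21,.13,1.98,1.86],[.418,-.2791,.4607],[-2.826,-.317,2.775]),
([.34,.81,.86,.52,-.16,2.06,2.21],[.4854,-.5158,.4486],[-2.821,-.31,2.778]),
([.54,1.01,.91,.22,-.33,2.06,2.22],[.5056,-.6024,.4025],[-2.795,-.275,2.788]),
([.59,1.08,1.34,.16,-.77,2.06,2.26],[.5029,-.6253,.3938],[-2.786,-.263,2.792])]
ax=['z','y','z','y','z','y','z']
LO=np.array([-2.6,-.5,-1.47,.16,-1.27,.06,-2.6]);HI=np.array([2.6,2.12,1.34,2.42,4.41,2.06,2.6])
def fk(q,sg,par):
    # par: yaw0, lens: after each joint offset (x,y,z)
    M=R.from_euler('z',par[0]); p=np.zeros(3); off=par[1:1+24].reshape(8,3)
    p=p+M.apply(off[0])
    for i in range(7):
        M=M*R.from_euler(ax[i],sg[i]*q[i]); p=p+M.apply(off[i+1])
    return p,M*R.from_euler('z',par[25])
E
python3 - <<'E'
from fk import *
import itertools
best=[]
for s in itertools.product([1,-1],repeat=4):
  sg=[s[0],1,s[1],1,s[2],1,s[3]]
  # orientation-only fit over yaw0,yaw7
  def f(x):
    r=[]
    for q,p,o in D:
        M=R.from_euler('z',x[0])
        for i in range(7): M=M*R.from_euler(ax[i],sg[i]*q[i])
        M=M*R.from_euler('z',x[1]); r.append((M.inv()*R.from_euler('xyz',o)).as_rotvec())
    return np.ravel(r)
  for x0 in itertools.product([0,1.57,3.14,-1.57],repeat=2):
    z=least_squares(f,x0); best.append((z.cost,sg,z.x))
best.sort(key=lambda b:b[0])
for b in best[:4]: print(b)
E
```

```text
(np.float64(0.00018555033955636806), [-1, 1, -1, 1, -1, 1, -1], array([-1.33244198e-04,  1.57178065e+00]))
(np.float64(0.00018555033955636906), [-1, 1, -1, 1, -1, 1, -1], array([-1.33243504e-04, -4.71140466e+00]))
(np.float64(0.00018555033955637015), [-1, 1, -1, 1, -1, 1, -1], array([-1.33241978e-04,  1.57178065e+00]))
(np.float64(0.00018555033955637045), [-1, 1, -1, 1, -1, 1, -1], array([-1.33243139e-04,  1.57178065e+00]))
```

```bash
cat >> fk.py <<'E'
SG=[-1,1,-1,1,-1,1,-1]
def basis(q):
    M=R.identity(); B=[M.as_matrix()]
    for i in range(7): M=M*R.from_euler(ax[i],SG[i]*q[i]); B.append(M.as_matrix())
    return np.hstack(B),M
# offsets allowed: z of base, xz after 2..: 
cols=[2, 3*2+0,3*2+2, 3*4+0,3*4+2, 3*6+0,3*6+2]
A=np.vstack([basis(q)[0][:,cols] for q,p,o in D]); b=np.concatenate([p for q,p,o in D])
X,res,rk,sv=np.linalg.lstsq(A,b,rcond=1e-4)
def FK(q):
    B,M=basis(q); return B[:,cols]@X,(M*R.from_euler('z',np.pi/2)).as_matrix()
E
python3 -c "
from fk import *
print(X.round(4),rk,sv,np.abs(A@X-b).max(), [ (FK(q)[0]-p).round(4).tolist() for q,p,o in D])"
```

```text
[ 0.295   0.005   0.4316  0.0645  0.4787 -0.0011  0.3005] 7 [6.84450906 5.82312671 2.31105609 1.79941785 0.95626602 0.69577301
 0.51619892] 0.051688714813884484 [[-0.0517, -0.0097, 0.0013], [-0.0456, 0.0002, 0.0012], [-0.0391, 0.0103, 0.0026], [-0.0375, 0.0104, 0.0037], [-0.0394, 0.008, 0.0024], [-0.0292, 0.0157, -0.0014], [-0.0254, 0.0183, -0.0003], [-0.0219, 0.0258, -0.0024], [-0.0157, 0.0398, -0.0084], [0.0134, 0.0325, -0.0116], [0.0098, 0.0067, -0.0058], [0.0101, 0.0031, 0.0007], [-0.0138, -0.0098, 0.0181]]
```

```bash
python3 - <<'E'
import re
s=open('fk.py').read()
s=s.replace("cols=[2, 3*2+0,3*2+2, 3*4+0,3*4+2, 3*6+0,3*6+2]","cols=[2, 3,4, 6,7,8, 9,10, 12,13,14, 15,16, 18,19,20]")
s=s.replace("X,res,rk,sv=np.linalg.lstsq(A,b,rcond=1e-4)","lam=1e-3\nX=np.linalg.solve(A.T@A+lam*np.eye(A.shape[1]),A.T@b)")
open('fk.py','w').write(s)
E
python3 -c "
from fk import *
print(dict(zip(cols,X.round(4))),np.abs(A@X-b).max())"
```

```text
{2: np.float64(0.249), 3: np.float64(0.0143), 4: np.float64(-0.0096), 6: np.float64(-0.0135), 7: np.float64(-0.0096), 8: np.float64(0.4499), 9: np.float64(0.0124), 10: np.float64(-0.0143), 12: np.float64(-0.0064), 13: np.float64(-0.0143), 14: np.float64(0.4795), 15: np.float64(0.0064), 16: np.float64(0.0008), 18: np.float64(0.0037), 19: np.float64(0.0008), 20: np.float64(0.3363)} 0.0026855963199755584
```

```bash
cat > sim.py <<'E'
from fk import *
def err(q,T,w):
    p,M=FK(q); return np.concatenate([T[0]-p, w*R.from_matrix(T[1]@M.T).as_rotvec()])
def jac(q,T,w):
    e0=err(q,T,w); return -np.array([(err(q+1e-5*np.eye(7)[i],T,w)-e0)/1e-5 for i in range(7)]).T,e0
def solveA(q,T,w,lam=.05,it=30,maxs=.2):
    # clipped DLS
    q=q.copy()
    for _ in range(it):
        J,e=jac(q,T,w); dq=J.T@np.linalg.solve(J@J.T+lam**2*np.eye(6),e)
        q=np.clip(q+np.clip(dq,-maxs,maxs),LO,HI)
    return q
def solveB(q,T,w,reg=1e-2):
    f=lambda x:np.concatenate([err(x,T,w),reg*(x-q)])
    return least_squares(f,np.clip(q,LO+1e-6,HI-1e-6),bounds=(LO,HI),max_nfev=30).x
def call(q,rows,solver,w,qlim=.7*np.array([2.22,2.22,2.79,2.79,3.14,3.14,3.14])*.1,**k):
    p0,M0=FK(q); pc,Mc=p0,M0
    for r in rows:
        tp=p0+M0@(np.array(r[:3])/1000); tM=M0@R.from_euler('z',r[3] if len(r)>3 else 0).as_matrix()
        dp=tp-pc; n=np.linalg.norm(dp); dp*=min(1,.05/max(n,1e-9))
        rv=R.from_matrix(tM@Mc.T).as_rotvec(); n=np.linalg.norm(rv); rv*=min(1,.15/max(n,1e-9))
        T=(pc+dp,R.from_rotvec(rv).as_matrix()@Mc)
        qn=solver(q,T,w,**k); dq=qn-q; s=min(1,(qlim/np.maximum(abs(dq),1e-9)).min()); q=q+dq*s
        pc,Mc=FK(q)
    return q
a=np.array
EX=[(a([-1.218,-.181,-.096,1.926,-.017,1.395,-.095]),[(0,-40,0),(0,-80,0),(0,-120,0),(0,-160,0),(0,-160,0)],a([-1.169,-.495,-.128,2.161,-.059,1.495,-.089])),
(a([-1.169,-.495,-.128,2.161,-.059,1.495,-.089]),[(0,-30,0),(0,-60,0),(0,-60,0)],a([-1.165,-.499,-.065,2.255,-.127,1.514,.012])),
(a([-1.165,-.499,-.065,2.255,-.127,1.514,.012]),[(0,40,-20),(0,80,-40),(0,80,-40)],a([-1.17,-.285,-.061,2.046,-.111,1.5,.008])),
(a([-1.12,-.5,-.31,2.08,-.25,1.7,-.15]),[(-16,-46,-10),(-32,-93,-20),(-50,-140,-30),(-50,-140,-30),(-50,-140,-30)],a([-.91,-.5,-.09,2.21,-.3,1.85,.26])),
(a([-.83,.07,.3,1.47,-.07,2.06,.7]),[(-22*i,-43.5*i,0) for i in range(1,6)],a([-.6,.2,.6,1.3,.0,2.0,1.2])),
(a([-.39,.32,.95,1.21,.13,1.98,1.86]),[(-30*i,-41*i,4*i) for i in range(1,6)],a([.34,.81,.86,.52,-.16,2.06,2.21])),
(a([.34,.81,.86,.52,-.16,2.06,2.21]),[(-37,-33,-1),(-74,-66,-2),(-111,-99,-3),(-111,-99,-3),(-111,-99,-3)],a([.54,1.01,.91,.22,-.33,2.06,2.22])),
(a([.54,1.01,.91,.22,-.33,2.06,2.22]),[(-37,-33,-20),(-74,-66,-40),(-111,-99,-40),(-145,-132,-40),(-145,-132,-40)],a([.59,1.08,1.34,.16,-.77,2.06,2.26]))]
E
python3 - <<'E'
from sim import *
np.set_printoptions(precision=2,suppress=True,linewidth=150)
vs=[('A',solveA,w,dict(lam=l)) for w in (.1,.3,1) for l in (.02,.1)]+[('B',solveB,w,dict(reg=r)) for w in (.1,.3,1) for r in (.003,.03)]
for n,s,w,k in vs:
    out=[call(q0,rows,s,w,**k)-q1 for q0,rows,q1 in EX if 1]
    print(n,w,k,a([np.abs(o).max() for o in out]))
E
```

```text
A 0.1 {'lam': 0.02} [0.04 0.1  0.02 0.32 0.17 0.04 0.55 0.2 ]
A 0.1 {'lam': 0.1} [0.06 0.1  0.02 0.35 0.18 0.04 0.16 0.54]
A 0.3 {'lam': 0.02} [0.04 0.11 0.02 0.32 0.16 0.04 0.77 0.46]
A 0.3 {'lam': 0.1} [0.04 0.1  0.02 0.32 0.17 0.04 0.29 0.1 ]
A 1 {'lam': 0.02} [0.04 0.11 0.02 0.32 0.16 0.04 0.83 0.54]
A 1 {'lam': 0.1} [0.04 0.1  0.02 0.31 0.16 0.04 0.41 0.09]
B 0.1 {'reg': 0.003} [0.08 0.13 0.02 0.45 0.27 0.07 0.43 0.52]
B 0.1 {'reg': 0.03} [0.08 0.13 0.02 0.43 0.2  0.07 0.17 0.55]
B 0.3 {'reg': 0.003} [0.05 0.11 0.02 0.37 0.19 0.1  0.43 0.15]
B 0.3 {'reg': 0.03} [0.04 0.1  0.02 0.37 0.19 0.02 0.08 0.25]
B 1 {'reg': 0.003} [0.05 0.11 0.02 0.39 0.5  0.1  0.13 0.03]
B 1 {'reg': 0.03} [0.04 0.11 0.02 0.39 0.18 0.02 0.07 0.21]
```

```bash
cat > bs.py <<'E'
from fk import *
OFF=np.zeros(24); OFF[cols]=X; OFF=OFF.reshape(8,3)
def rotb(axis,t):
    c,s=np.cos(t),np.sin(t); M=np.zeros(t.shape+(3,3))
    if axis=='z': M[...,0,0]=c;M[...,0,1]=-s;M[...,1,0]=s;M[...,1,1]=c;M[...,2,2]=1
    else: M[...,0,0]=c;M[...,0,2]=s;M[...,2,0]=-s;M[...,2,2]=c;M[...,1,1]=1
    return M
R7=np.array([[0,-1,0],[1,0,0],[0,0,1.]])
def fkb(q,J=False):
    n=len(q); M=np.broadcast_to(np.eye(3),(n,3,3)); p=np.tile(OFF[0],(n,1)); axs=[];ps=[]
    for i in range(7):
        ps.append(p); axs.append(SG[i]*M[:,:,2 if ax[i]=='z' else 1])
        M=M@rotb(ax[i],SG[i]*q[:,i]); p=p+M@OFF[i+1]
    if not J: return p,M@R7
    Jm=np.zeros((n,6,7))
    for i in range(7): Jm[:,:3,i]=np.cross(axs[i],p-ps[i]); Jm[:,3:,i]=axs[i]
    return p,M@R7,Jm
def rv(M): return R.from_matrix(M).as_rotvec()
QL=.7*np.array([2.22,2.22,2.79,2.79,3.14,3.14,3.14])*.1
def dls(q,Tp,TM,w=.3,lam=.1,it=25):
    q=q.copy(); W=np.array([1,1,1,w,w,w])
    for _ in range(it):
        p,M,J=fkb(q,True); e=np.hstack([Tp-p,rv(TM@M.transpose(0,2,1))])*W; J=J*W[:,None]
        dq=(J.transpose(0,2,1)@np.linalg.solve(J@J.transpose(0,2,1)+lam**2*np.eye(6),e[...,None]))[...,0]
        q=np.clip(q+np.clip(dq,-.2,.2),LO,HI)
    return q
def callb(q,rows,w=.3,lam=.1,it=25):
    # q n,7 ; rows n,k,4 (mm, rad)
    p0,M0=fkb(q); pc,Mc=p0,M0
    for k in range(rows.shape[1]):
        r=rows[:,k]; tp=p0+(M0@(r[:,:3,None]/1000))[...,0]; tM=M0@rotb('z',r[:,3])
        dp=tp-pc; dp=dp*np.minimum(1,.05/np.maximum(np.linalg.norm(dp,axis=1),1e-9))[:,None]
        v=rv(tM@Mc.transpose(0,2,1)); v=v*np.minimum(1,.15/np.maximum(np.linalg.norm(v,axis=1),1e-9))[:,None]
        Tp,TM=pc+dp,R.from_rotvec(v).as_matrix()@Mc
        qn=dls(q,Tp,TM,w,lam,it); dq=qn-q; s=np.minimum(1,(QL/np.maximum(abs(dq),1e-9)).min(1)); q=q+dq*s[:,None]
        pc,Mc=fkb(q)
    return q
E
python3 - <<'E'
from bs import *
np.set_printoptions(precision=2,suppress=True,linewidth=150)
# IK feasibility at push poses
sx=np.array([.0398,-.9992,0]); sy=np.array([.9992,.0398,0]); so=np.array([.5535,-.0629,0])
rng=np.random.default_rng(0)
for tilt in (40,45,50):
    zt=np.sin(np.radians(tilt))*sx+np.array([0,0,-np.cos(np.radians(tilt))])
    for yaw in range(0,180,45):
        x0=sy; y0=np.cross(zt,x0); c,s=np.cos(np.radians(yaw)),np.sin(np.radians(yaw))
        for sgn in (1,):
          tx=c*x0+s*y0; ty=np.cross(zt,tx)
          TM=np.stack([tx,ty,zt],1)
          out=[]
          for X0,Y0 in [(-125,70),(-125,-70),(-30,70),(-30,-70)]:
            Tp=so+sx*X0/1000+sy*Y0/1000+np.array([0,0,.04])
            n=300; q=rng.uniform(LO,HI,(n,7)); q=dls(q,np.tile(Tp,(n,1)),np.tile(TM,(n,1,1)),.3,.02,80)
            p,M=fkb(q); e=np.linalg.norm(Tp-p,axis=1)+np.linalg.norm(rv(TM@M.transpose(0,2,1)),axis=1)
            ok=e<.01; mg=np.minimum(q-LO,HI-q).min(1)
            i=np.argmax(np.where(ok,mg,-1)); out.append((ok.sum(),q[i],mg[i]))
          print(tilt,yaw); [print('   ',o[0],o[1],round(o[2],2)) for o in out]
E
```

```text
40 0
    111 [-1.02  0.84  0.75  1.59  0.13  1.14 -1.99] 0.59
    93 [-1.3   0.67  0.85  1.95  0.16  1.05 -2.12] 0.47
    142 [-0.88  0.77  0.7   1.68  0.24  1.03 -1.96] 0.64
    85 [-1.02  0.51  0.65  2.04  0.42  0.99 -2.21] 0.38
40 45
    80 [-1.23  1.15  1.2   1.61 -0.38  1.14 -2.4 ] 0.14
    122 [-1.52  1.01  1.24  1.96 -0.33  1.04 -2.48] 0.1
    93 [-1.09  0.99  1.06  1.69 -0.16  0.99 -2.45] 0.15
    108 [-1.39  0.9   1.21  2.06 -0.19  0.88 -2.46] 0.13
40 90
    153 [ 0.02  0.83 -0.76  1.54  1.06  1.6   2.16] 0.44
    137 [ 0.06  0.64 -0.84  1.89  0.94  1.52  1.97] 0.53
    136 [ 0.32  0.89 -0.99  1.63  1.25  1.65  2.19] 0.41
    159 [ 0.39  0.67 -1.03  1.99  1.1   1.53  2.02] 0.43
40 135
    186 [-0.78  0.73  0.38  1.58  0.41  1.21  1.74] 0.84
    185 [ 0.08  0.66 -0.87  1.89  0.96  1.53  1.18] 0.53
    182 [-0.29  0.64 -0.11  1.65  0.76  1.25  1.61] 0.77
    178 [ 0.38  0.67 -1.02  1.99  1.09  1.52  1.24] 0.43
45 0
    93 [-1.04  0.9   0.75  1.57  0.17  1.17 -2.04] 0.56
    87 [-1.33  0.74  0.86  1.93  0.17  1.09 -2.15] 0.45
    127 [-0.94  0.84  0.76  1.67  0.24  1.05 -1.99] 
[... 986 characters left out ...]
41
50 45
    80 [-1.28  1.31  1.26  1.56 -0.38  1.2  -2.44] 0.08
    153 [-1.55  1.18  1.24  1.91 -0.3   1.1  -2.54] 0.06
    76 [-1.18  1.21  1.19  1.67 -0.25  1.04 -2.44] 0.15
    84 [-1.45  1.1   1.22  2.03 -0.21  0.93 -2.5 ] 0.1
50 90
    142 [-0.22  0.83 -0.49  1.5   1.01  1.63  2.15] 0.43
    155 [-0.37  0.62 -0.39  1.86  0.83  1.49  2.  ] 0.56
    167 [ 0.05  0.83 -0.67  1.6   1.17  1.62  2.16] 0.44
    147 [ 0.15  0.69 -0.82  1.96  1.1   1.6   1.95] 0.46
50 135
    182 [-0.93  0.86  0.54  1.54  0.39  1.26  1.72] 0.8
    167 [-0.38  0.61 -0.37  1.86  0.82  1.49  1.22] 0.56
    185 [-0.57  0.73  0.19  1.63  0.71  1.26  1.59] 0.79
    185 [ 0.15  0.68 -0.82  1.96  1.1   1.6   1.17] 0.46
```

```bash
cat > mpc.py <<'E'
from bs import *
from station import bot
import sys
np.set_printoptions(precision=2,suppress=True,linewidth=150)
tilt=np.radians(47); ZT=np.array([.04*np.sin(tilt),-np.sin(tilt),-np.cos(tilt)])
def run(K=3,N=1500,q0=None,seed=0):
    rng=np.random.default_rng(seed); s=bot.get_state(); q0=np.array(s['qpos']) if q0 is None else q0
    p0,M0=fkb(q0[None]); print('fk err mm',((p0[0]-s['position'])*1000).round(1),'z',M0[0,:,2])
    n=N; q=np.tile(q0,(n,1)); vec=rng.normal(size=(n,K,3)); vec/=np.linalg.norm(vec,axis=2,keepdims=True); vec*=rng.choice([100,200,240],(n,K,1)); tw=rng.choice([0,-.5,.5],(n,K))
    # half of samples keep same world-ish direction
    vec=vec.round(-1); bad=np.zeros(n)
    qs=[]
    for k in range(K):
        rows=np.zeros((n,5,4))
        for i in range(5): rows[:,i,:3]=vec[:,k]*(i+1)/5; rows[:,i,3]=tw[:,k]*(i+1)/5
        for i in range(0,5): pass
        q=callb(q,rows,it=12); p,M=fkb(q); qs.append(q)
        r=np.hypot(p[:,0],p[:,1])
        bad+=(np.maximum(0,.30-p[:,2])+np.maximum(0,p[:,2]-.9)+np.maximum(0,.25-r)+np.maximum(0,-.7-p[:,1])+np.maximum(0,-.15-p[:,0]))*10
    ang=np.degrees(np.arccos(np.clip(M[:,:,2]@ZT,-1,1))); mg=np.minimum(q-LO,HI-q)
    sc=ang+100*bad
    for i in np.argsort(sc)[:4]:
        print('ang',ang[i].round(1),'vec',vec[i,0],tw[i,0],'then',vec[i,1:].tolist(),tw[i,1:])
        for k in range(K):
            p,M=fkb(qs[k][i:i+1]); print('     p',p[0],'z',M[0,:,2],'q',qs[k][i])
if __name__=='__main__': run(int(sys.argv[1]),int(sys.argv[2]))
E
time python3 mpc.py 3 1500; time python3 mpc.py 5 1500
```

```text
fk err mm [-1.   0.1  2.6] z [-0.35 -0.24 -0.91]
ang 12.3 vec [ 140.  150. -130.] 0.5 then [[20.0, -100.0, -220.0], [10.0, 90.0, -40.0]] [0.5 0.5]
     p [ 0.46 -0.42  0.49] z [-0.35 -0.24 -0.91] q [-0.07  0.71  1.34  0.85 -0.28  1.98  1.8 ]
     p [ 0.48 -0.47  0.7 ] z [-0.12 -0.58 -0.8 ] q [ 0.29  0.68  1.31  0.16 -0.44  2.06  1.44]
     p [ 0.55 -0.41  0.68] z [-0.1 -0.6 -0.8] q [ 0.17  0.73  1.34  0.16 -0.44  2.06  0.82]
ang 12.4 vec [140. 110. -90.] 0.0 then [[60.0, 130.0, -190.0], [130.0, 40.0, -150.0]] [ 0.5 -0.5]
     p [ 0.43 -0.46  0.48] z [-0.35 -0.24 -0.91] q [-0.06  0.7   1.34  0.93 -0.26  1.9   2.35]
     p [ 0.52 -0.35  0.61] z [-0.2  -0.42 -0.88] q [-0.14  0.65  1.31  0.58 -0.25  2.06  1.71]
     p [ 0.54 -0.25  0.71] z [-0.02 -0.57 -0.82] q [-0.33  0.56  1.34  0.45 -0.16  2.06  2.08]
ang 13.1 vec [ 110.   30. -160.] -0.5 then [[10.0, 90.0, -220.0], [-130.0, 150.0, -50.0]] [ 0.  -0.5]
     p [ 0.49 -0.56  0.55] z [-0.24 -0.39 -0.89] q [ 0.47  0.85  1.16  0.2  -0.49  2.06  2.6 ]
     p [ 0.53 -0.45  0.67] z [-0.09 -0.55 -0.83] q [ 0.28  0.72  1.3   0.16 -0.5   2.06  2.
[... 2399 characters left out ...]
-80.  60.  -0.] 0.5 then [[140.0, -20.0, -200.0], [-70.0, -30.0, -60.0], [60.0, -120.0, -150.0], [150.0, -40.0, -180.0]] [ 0.5 -0.5  0.   0.5]
     p [ 0.57 -0.59  0.34] z [-0.33 -0.25 -0.91] q [ 0.52  1.14  1.34  0.16 -0.81  2.02  1.63]
     p [ 0.55 -0.5   0.52] z [-0.23 -0.37 -0.9 ] q [ 0.31  0.88  1.32  0.29 -0.6   2.06  1.2 ]
     p [ 0.52 -0.54  0.56] z [-0.18 -0.41 -0.9 ] q [ 0.46  0.86  1.33  0.16 -0.7   2.06  1.7 ]
     p [ 0.41 -0.53  0.7 ] z [-0.1  -0.52 -0.85] q [ 0.49  0.66  1.34  0.16 -0.62  2.06  1.85]
     p [ 0.33 -0.42  0.83] z [-0.03 -0.64 -0.77] q [ 0.14  0.41  1.34  0.27 -0.24  2.06  1.44]
real	0m3.198s
user	0m3.598s
sys	0m0.143s

real	0m4.920s
user	0m5.378s
sys	0m0.143s
```

```bash
python3 -m crank '[[[30,30,-25,0.1],[60,60,-50,0.2],[85,90,-80,0.3],[110,120,-105,0.4],[140,150,-130,0.5]]]'; python3 -m crank '[[[4,-20,-44,0.1],[8,-40,-88,0.2],[12,-60,-132,0.3],[16,-80,-176,0.4],[20,-100,-220,0.5]]]'; python3 -c "
from h import *
st()"; python3 mpc.py 3 3000
```

```text
time: 8.25
position: [0.4606, -0.4279, 0.4886]
orientation: [-2.708, -0.067, 2.323]
ft_force: [0.7, 0.5, 1.3]
finger_gap: -0.0005
time: 8.75
position: [0.4161, -0.3736, 0.5781]
orientation: [-2.683, 0.105, 2.088]
ft_force: [2.0, -1.2, -3.2]
finger_gap: 0.0003
t 8.75 p [ 0.4161 -0.3736  0.5781] F [ 2.  -1.2 -3.2] q [-0.16  0.45  1.05  0.85  0.09  2.06  1.38] 
 zaxis [-0.338 -0.301 -0.892] tilt 26.9 xaxis [-0.492  0.864 -0.105] yaxis [ 0.802  0.403 -0.44 ]
fk err mm [-0.8  1.4 -2.1] z [-0.34 -0.3  -0.89]
ang 0.0 vec [  70.  -30. -190.] -0.5 then [[150.0, -70.0, -120.0], [-140.0, 100.0, -90.0]] [0.5 0.5]
     p [ 0.48 -0.36  0.74] z [-0.08 -0.6  -0.8 ] q [-0.05  0.55  1.21  0.34 -0.1   2.06  1.89]
     p [ 0.37 -0.3   0.85] z [ 0.01 -0.7  -0.72] q [-0.44  0.33  1.34  0.4   0.21  2.06  1.49]
     p [ 0.46 -0.33  0.83] z [ 0.04 -0.72 -0.69] q [-0.04  0.5   1.3   0.16 -0.15  2.06  0.95]
ang 0.0 vec [ 120.  -50. -150.] 0.5 then [[-40.0, -120.0, -200.0], [170.0, -140.0, 90.0]] [-0.5  0. ]
     p [ 0.44 -0.34  0.71] z [-0.17 -0.53 -0.83] q [-0.26  0.49  1.34  0.57 -0.03  2.06  1.07]
     p [ 
[... 252 characters left out ...]
0, 20.0, 160.0]] [-0.5  0.5]
     p [ 0.43 -0.37  0.73] z [-0.16 -0.56 -0.81] q [-0.16  0.51  1.34  0.49 -0.06  2.06  1.13]
     p [ 0.48 -0.34  0.81] z [-0.   -0.72 -0.7 ] q [-0.01  0.55  1.34  0.16 -0.21  2.06  1.55]
     p [ 0.54 -0.54  0.73] z [ 0.02 -0.73 -0.68] q [ 0.32  0.7   1.29  0.16 -0.43  1.79  1.04]
ang 0.0 vec [  70.  -70. -170.] -0.5 then [[-30.0, -0.0, -200.0], [-90.0, -180.0, -10.0]] [-0.5  0.5]
     p [ 0.45 -0.38  0.74] z [-0.12 -0.58 -0.8 ] q [-0.06  0.52  1.24  0.4  -0.07  2.06  1.96]
     p [ 0.47 -0.33  0.82] z [ 0.02 -0.72 -0.7 ] q [-0.03  0.53  1.34  0.16 -0.21  2.06  2.37]
     p [ 0.47 -0.45  0.81] z [ 0.05 -0.73 -0.68] q [ 0.21  0.55  1.34  0.16 -0.39  1.91  1.92]
```

```bash
python3 -m crank '[[[14,-6,-38,-0.1],[28,-12,-76,-0.2],[42,-18,-114,-0.3],[56,-24,-152,-0.4],[70,-30,-190,-0.5]]]'; python3 -c "
from h import *
st()"; python3 mpc.py 3 3000
```

```text
time: 9.25
position: [0.3892, -0.3244, 0.6162]
orientation: [-2.661, -0.067, 2.556]
ft_force: [-0.1, -0.2, 0.2]
finger_gap: -0.0001
t 9.25 p [ 0.3892 -0.3244  0.6162] F [-0.1 -0.2  0.2] q [-0.48  0.39  1.34  0.93  0.12  2.06  1.89] 
 zaxis [-0.305 -0.352 -0.885] tilt 27.8 xaxis [-0.831  0.552  0.067] yaxis [ 0.464  0.756 -0.461]
fk err mm [-1.8  1.9 -2. ] z [-0.31 -0.35 -0.88]
ang 0.0 vec [  40.  -40. -230.] 0.0 then [[-10.0, -60.0, 80.0], [-30.0, 10.0, -90.0]] [-0.5 -0.5]
     p [ 0.46 -0.34  0.81] z [-0.01 -0.71 -0.7 ] q [-0.07  0.52  1.34  0.2  -0.15  2.06  2.05]
     p [ 0.45 -0.44  0.8 ] z [-0.01 -0.71 -0.7 ] q [ 0.04  0.5   1.26  0.31 -0.13  1.91  2.6 ]
     p [ 0.47 -0.37  0.82] z [ 0.01 -0.73 -0.68] q [0.04 0.5  0.99 0.16 0.11 2.03 2.6 ]
ang 0.0 vec [ 160.  -10. -120.] 0.5 then [[-120.0, -130.0, -170.0], [-160.0, -80.0, 90.0]] [0. 0.]
     p [ 0.4  -0.29  0.72] z [-0.12 -0.53 -0.84] q [-0.64  0.3   1.34  0.74  0.26  2.06  1.46]
     p [ 0.4  -0.38  0.85] z [ 0.02 -0.71 -0.7 ] q [ 0.08  0.45  1.26  0.16 -0.16  2.06  1.7 ]
     p [ 0.39 -0.55  0.82] z [ 0.04 -0.73 -0.68] q [ 0.45  0.53  1.2   0.16 -0.4   1.85  1.76]
ang 0.0 vec [ -40.  -40. -190.] 0.5 then [[-110.0, 130.0, -170.0], [-80.0, -150.0, 100.0]] [-0.5 -0.5]
     p [ 0.48 -0.34  0.8 ] z [-0.02 -0.71 -0.71] q [-0.04  0.56  1.34  0.19 -0.18  2.06  1.65]
     p [ 0.55 -0.3   0.77] z [ 0.01 -0.72 -0.69] q [-0.1   0.63  1.34  0.16 -0.2   2.06  2.03]
     p [ 0.54 -0.48  0.76] z [ 0.03 -0.73 -0.68] q [ 0.23  0.66  1.27  0.16 -0.35  1.85  2.6 ]
ang 0.0 vec [  80.  100. -200.] 0.5 then [[60.0, -230.0, -10.0], [-140.0, -50.0, -130.0]] [0.5 0. ]
     p [ 0.51 -0.26  0.74] z [-0.03 -0.62 -0.78] q [-0.37  0.53  1.34  0.44 -0.05  2.06  1.47]
     p [ 0.3  -0.34  0.82] z [-0.02 -0.63 -0.78] q [-0.67  0.15  1.34  0.58  0.45  2.06  1.16]
     p [ 0.29 -0.39  0.89] z [ 0.04 -0.73 -0.68] q [ 0.11  0.31  1.17  0.17 -0.02  2.06  1.36]
```

```bash
python3 -m crank '[[[8,-8,-46,0],[16,-16,-92,0],[24,-24,-138,0],[32,-32,-184,0],[40,-40,-230,0]]]'; python3 -c "
from h import *
st()"; python3 mpc.py 2 2000
```

```text
time: 9.75
position: [0.3795, -0.325, 0.6468]
orientation: [-2.638, -0.018, 2.577]
ft_force: [0.8, 0.1, -0.0]
finger_gap: -0.0001
t 9.75 p [ 0.3795 -0.325   0.6468] F [ 0.8  0.1 -0. ] q [-0.53  0.34  1.34  0.9   0.18  2.06  1.89] 
 zaxis [-0.271 -0.399 -0.876] tilt 28.8 xaxis [-0.845  0.535  0.018] yaxis [ 0.461  0.745 -0.482]
fk err mm [-2.2  1.5 -3.3] z [-0.27 -0.4  -0.88]
ang 0.0 vec [  70.  -40. -230.] -0.5 then [[-50.0, 110.0, 210.0]] [0.5]
     p [ 0.43 -0.32  0.84] z [ 0.02 -0.73 -0.69] q [-0.14  0.46  1.34  0.22 -0.06  2.06  2.47]
     p [ 0.48 -0.38  0.68] z [ 0.02 -0.73 -0.69] q [-0.81  0.23  1.34  1.04  0.47  1.61  1.62]
ang 0.0 vec [ 220. -100.  -40.] 0.0 then [[-100.0, 30.0, -220.0]] [-0.5]
     p [ 0.32 -0.35  0.72] z [-0.17 -0.51 -0.84] q [-0.68  0.17  1.34  0.82  0.43  2.06  1.95]
     p [ 0.44 -0.32  0.85] z [ 0.05 -0.74 -0.67] q [-0.08  0.47  1.25  0.16 -0.05  2.06  2.42]
ang 0.0 vec [  60.  -20. -230.] 0.5 then [[-230.0, 50.0, -30.0]] [0.5]
     p [ 0.44 -0.31  0.84] z [ 0.01 -0.73 -0.68] q [-0.18  0.48  1.34  0.23 -0.04  2.06  1.68]
     p [ 0.51 -0.39  0.8 ] z [ 0.03 -0.75 -0.66] q [ 0.07  0.59  1.33  0.16 -0.26  1.95  1.13]
ang 0.0 vec [ 10. -50. -90.] -0.5 then [[-120.0, 40.0, -160.0]] [0.]
     p [ 0.4  -0.35  0.76] z [-0.13 -0.58 -0.8 ] q [-0.25  0.43  1.34  0.51  0.04  2.06  2.54]
     p [ 0.53 -0.27  0.8 ] z [ 0.06 -0.73 -0.68] q [-0.16  0.57  1.34  0.16 -0.16  2.06  2.39]
```

```bash
python3 -m crank '[[[60,-40,-230,0],[60,-40,-230,0],[60,-40,-230,0],[60,-40,-230,0],[60,-40,-230,0]]]'; python3 -c "
from h import *
st()"; python3 -m crank '[[[0,-150,-230,0],[0,-150,-230,0],[0,-150,-230,0],[0,-150,-230,0],[0,-150,-230,0]]]'; python3 -c "
from h import *
st()"
```

```text
time: 10.25
position: [0.3672, -0.3274, 0.6782]
orientation: [-2.614, 0.029, 2.604]
ft_force: [-0.4, 1.4, -0.1]
finger_gap: -0.0
t 10.25 p [ 0.3672 -0.3274  0.6782] F [-0.4  1.4 -0.1] q [-0.57  0.29  1.34  0.86  0.25  2.06  1.9 ] 
 zaxis [-0.236 -0.445 -0.864] tilt 30.3 xaxis [-0.859  0.512 -0.029] yaxis [ 0.455  0.735 -0.503]
time: 10.75
position: [0.3267, -0.3793, 0.7373]
orientation: [-2.579, 0.073, 2.63]
ft_force: [1.0, -0.2, 0.3]
finger_gap: -0.0001
t 10.75 p [ 0.3267 -0.3793  0.7373] F [ 1.  -0.2  0.3] q [-0.35  0.31  1.34  0.7   0.2   2.06  2.09] 
 zaxis [-0.207 -0.495 -0.844] tilt 32.5 xaxis [-0.869  0.489 -0.073] yaxis [ 0.448  0.718 -0.532]
```

```bash
python3 -c "
from h import *
d(100,-50,250)"; python3 -m crank '[[[-130,-130,-200,0],[-130,-130,-200,0],[-130,-130,-200,0],[-130,-130,-200,0],[-130,-130,-200,0]]]'; python3 -c "
from h import *
st();d(100,-50,250)"
```

```text
mm [-129.7 -124.  -206.9]
time: 11.25
position: [0.3371, -0.4237, 0.7655]
orientation: [-2.542, 0.111, 2.655]
ft_force: [0.2, 0.6, -0.4]
finger_gap: -0.0001
t 11.25 p [ 0.3371 -0.4237  0.7655] F [ 0.2  0.6 -0.4] q [-0.04  0.42  1.34  0.5  -0.03  2.06  2.2 ] 
 zaxis [-0.183 -0.541 -0.821] tilt 34.8 xaxis [-0.879  0.465 -0.111] yaxis [ 0.441  0.701 -0.56 ]
mm [-138.7 -131.  -196.4]
```

```bash
python3 -m crank '[[[-138,-130,-196,0.15],[-138,-130,-196,0.3],[-138,-130,-196,0.5],[-138,-130,-196,0.5],[-138,-130,-196,0.5]]]'; python3 -c "
from h import *
st();d(120,-50,250)";  python3 mpc.py 2 2000
```

```text
time: 11.75
position: [0.3411, -0.4448, 0.7869]
orientation: [-2.631, 0.422, 2.243]
ft_force: [0.3, -0.3, -0.5]
finger_gap: -0.0001
t 11.75 p [ 0.3411 -0.4448  0.7869] F [ 0.3 -0.3 -0.5] q [ 0.1   0.46  1.34  0.38 -0.14  2.06  1.74] 
 zaxis [-0.16  -0.584 -0.796] tilt 37.3 xaxis [-0.568  0.714 -0.41 ] yaxis [ 0.807  0.387 -0.446]
mm [-206.3  -33.9 -188.9]
fk err mm [-3.   1.1 -6.9] z [-0.16 -0.58 -0.8 ]
ang 0.0 vec [  20.  180. -160.] -0.5 then [[70.0, 60.0, -40.0]] [0.]
     p [ 0.5  -0.31  0.81] z [ 0.01 -0.74 -0.67] q [-0.09  0.56  1.34  0.16 -0.15  2.06  1.94]
     p [ 0.47 -0.23  0.78] z [ 0.01 -0.74 -0.68] q [-0.82  0.36  1.34  0.68  0.41  1.95  1.74]
ang 0.0 vec [ 10. 230. -70.] -0.5 then [[50.0, -130.0, -150.0]] [0.5]
     p [ 0.54 -0.33  0.74] z [-0.06 -0.67 -0.74] q [-0.07  0.64  1.31  0.24 -0.2   2.06  1.92]
     p [ 0.45 -0.33  0.84] z [ 0.01 -0.74 -0.67] q [-0.05  0.51  1.34  0.16 -0.14  2.06  1.56]
ang 0.0 vec [  40.  160. -170.] -0.5 then [[110.0, 60.0, 200.0]] [-0.5]
     p [ 0.48 -0.31  0.83] z [ 0.02 -0.75 -0.66] q [-0.12  0.53  1.34  0.16 -0.1   2.06  1.97]
     p [ 0.44 -0.34  0.74] z [ 0.01 -0.74 -0.68] q [-0.9   0.19  1.34  0.91  0.57  1.77  2.01]
ang 0.0 vec [ 160.  130. -120.] 0.0 then [[-20.0, 50.0, -80.0]] [0.]
     p [ 0.39 -0.29  0.77] z [-0.11 -0.62 -0.77] q [-0.67  0.3   1.34  0.67  0.37  2.06  1.43]
     p [ 0.47 -0.25  0.83] z [ 0.03 -0.75 -0.67] q [-0.35  0.49  1.34  0.28  0.06  2.06  1.49]
```

```bash
python3 -m crank '[[[20,180,-160,0],[20,180,-160,0],[20,180,-160,0],[20,180,-160,0],[20,180,-160,0]]]'; python3 -c "
from h import *
st()"; python3 -m crank '[[[20,140,-200,0],[20,140,-200,0],[20,140,-200,0],[20,140,-200,0],[20,140,-200,0]]]'; python3 -c "
from h import *
st();d(0,0,250)"
```

```text
time: 12.25
position: [0.4514, -0.3006, 0.7522]
orientation: [-2.621, 0.463, 2.277]
ft_force: [0.1, -0.7, -0.0]
finger_gap: 0.0
t 12.25 p [ 0.4514 -0.3006  0.7522] F [ 0.1 -0.7 -0. ] q [-0.39  0.47  1.34  0.54  0.1   2.06  1.46] 
 zaxis [-0.127 -0.617 -0.776] tilt 39.1 xaxis [-0.581  0.681 -0.446] yaxis [ 0.804  0.394 -0.445]
time: 12.75
position: [0.5101, -0.1888, 0.7204]
orientation: [-2.621, 0.511, 2.306]
ft_force: [-0.3, -0.5, -0.0]
finger_gap: 0.0001
t 12.75 p [ 0.5101 -0.1888  0.7204] F [-0.3 -0.5 -0. ] q [-0.66  0.5   1.34  0.62  0.17  2.06  1.26] 
 zaxis [-0.085 -0.648 -0.757] tilt 40.8 xaxis [-0.585  0.647 -0.489] yaxis [ 0.806  0.402 -0.434]
mm [-122.2 -108.5 -189.2]
```

```bash
python3 -m crank '[[[-100,60,-220,0],[-100,60,-220,0],[-100,60,-220,0],[-100,60,-220,0],[-100,60,-220,0]]]'; python3 -c "
from h import *
st()"; python3 -m crank '[[[-100,60,-220,0],[-100,60,-220,0],[-100,60,-220,0],[-100,60,-220,0],[-100,60,-220,0]]]'; python3 -c "
from h import *
st();d(0,0,250)"
```

```text
time: 13.25
position: [0.5379, -0.1674, 0.7288]
orientation: [-2.622, 0.561, 2.333]
ft_force: [-0.6, -0.1, -0.3]
finger_gap: 0.0
t 13.25 p [ 0.5379 -0.1674  0.7288] F [-0.6 -0.1 -0.3] q [-0.63  0.55  1.34  0.54  0.12  2.06  1.25] 
 zaxis [-0.04  -0.677 -0.735] tilt 42.7 xaxis [-0.585  0.612 -0.532] yaxis [ 0.81   0.409 -0.421]
time: 13.75
position: [0.5562, -0.1364, 0.7371]
orientation: [-2.622, 0.608, 2.367]
ft_force: [0.4, -0.2, 0.2]
finger_gap: -0.0002
t 13.75 p [ 0.5562 -0.1364  0.7371] F [ 0.4 -0.2  0.2] q [-0.65  0.58  1.34  0.49  0.11  2.06  1.22] 
 zaxis [ 0.007 -0.702 -0.712] tilt 44.6 xaxis [-0.586  0.574 -0.571] yaxis [ 0.81   0.421 -0.408]
mm [-142.8 -102.  -178.1]
```

```bash
python3 -c "
from h import *
s,R,p=st()
h=np.cross(R[:,2],[0,0,1.]); h/=np.linalg.norm(h)
for sg in (1,-1):
    t=sg*h; print('twist so y axis -> ',t.round(2), np.arctan2(-(t@R[:,0]),t@R[:,1]).round(3))
to(.61,.0,.62);to(.635,.16,.45);to(.635,.16,.3);to(.635,.16,.12)"
```

```text
t 13.75 p [ 0.5562 -0.1364  0.7371] F [ 0.4 -0.2  0.2] q [-0.65  0.58  1.34  0.49  0.11  2.06  1.22] 
 zaxis [ 0.007 -0.702 -0.712] tilt 44.6 xaxis [-0.586  0.574 -0.571] yaxis [ 0.81   0.421 -0.408]
twist so y axis ->  [-1.   -0.01  0.  ] -2.522
twist so y axis ->  [ 1.    0.01 -0.  ] 0.62
mm [113.7 148.8 -12. ]
mm [288.1 305.8  -3.1]
mm [373.7 367.  103.8]
mm [476.6 440.4 232. ]
```

```bash
python3 -m crank '[[[32,34,0,0.1],[64,68,0,0.2],[96,102,0,0.32],[128,136,0,0.45],[160,170,0,0.62]]]'; python3 -c "
from h import *
st(); to(.635,.16,.45);to(.635,.16,.15)"
```

```text
time: 14.25
position: [0.5999, 0.0283, 0.575]
orientation: [-3.127, 0.778, 1.601]
ft_force: [0.1, -0.0, -0.9]
finger_gap: 0.0004
t 14.25 p [0.5999 0.0283 0.575 ] F [ 0.1 -0.  -0.9] q [-1.06  0.66  1.32  0.86  0.14  1.94  0.23] 
 zaxis [ 0.007 -0.702 -0.713] tilt 44.6 xaxis [-0.022  0.712 -0.702] yaxis [ 1.    0.02 -0.01]
mm [180.8  39.   -3.1]
mm [391.2  42.1 210.7]
```

```bash
python3 -m crank '[[[45,10,0,0],[90,20,0,0],[135,30,-2,0],[181,39,-3,0],[206,39,25,0]]]'; python3 -m crank '[[[35,0,35,0],[70,0,70,0],[105,0,105,0],[140,0,140,0],[172,0,172,0]]]';python3 -c "
from h import *
st(); s=snap('wrist','w1'); snap('scene','s1')"
```

```text
time: 14.75
position: [0.6348, 0.162, 0.4111]
orientation: [-3.122, 0.779, 1.615]
ft_force: [0.3, 0.9, -0.5]
finger_gap: 0.0001
time: 15.25
position: [0.6296, 0.1584, 0.1679]
orientation: [-3.121, 0.778, 1.609]
ft_force: [0.0, 0.8, 0.7]
finger_gap: 0.0002
t 15.25 p [0.6296 0.1584 0.1679] F [0.  0.8 0.7] q [-1.23  1.    1.12  1.3  -0.12  1.5  -0.22] 
 zaxis [ 0.006 -0.702 -0.712] tilt 44.6 xaxis [-0.027  0.711 -0.702] yaxis [ 1.     0.024 -0.015]
```

View pics/s1.png

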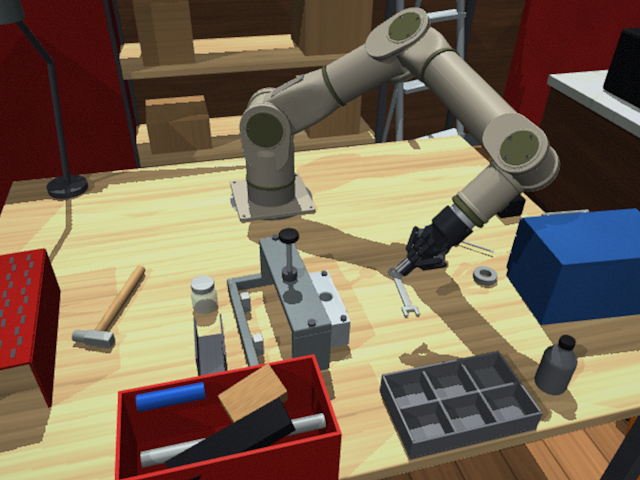

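View pics/w1.png

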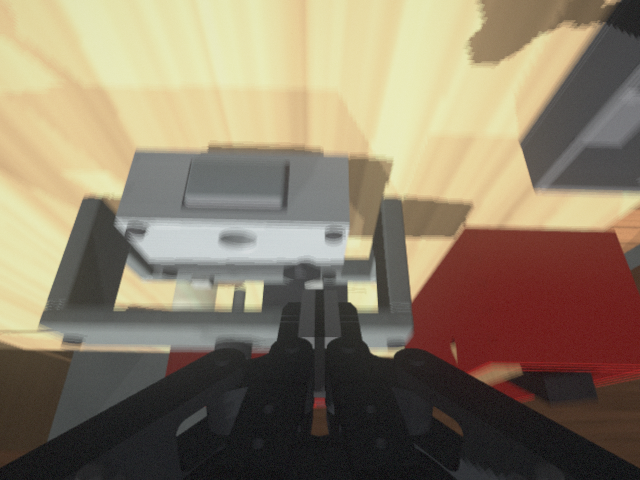

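```bash
python3 -c "
from h import *
to(.636,.12,.034);to(.636,.075,.032)"
```

```text
mm [ 64.1  10.3 119.6]
mm [ 33.6   9.3 152.7]
```

```bash
python3 -m crank '[[[20,3,35,0],[40,6,75,0],[64,9,120,0],[50,9,136,0],[34,9,153,0]]]'; python3 -c "
from h import *
st();snap('wrist','w2');d(0,-10,0)"
```

```text
time: 15.85
position: [0.6403, 0.0751, 0.0387]
orientation: [-3.122, 0.78, 1.61]
ft_force: [0.3, 0.2, 0.9]
finger_gap: 0.0004
t 15.85 p [0.6403 0.0751 0.0387] F [0.3 0.2 0.9] q [-1.16  1.11  1.05  1.47 -0.17  1.23 -0.23] 
 zaxis [ 0.008 -0.703 -0.711] tilt 44.7 xaxis [-0.028  0.711 -0.703] yaxis [ 1.     0.025 -0.014]
mm [-7.1 -0.2  7. ]
```

View pics/w2.png

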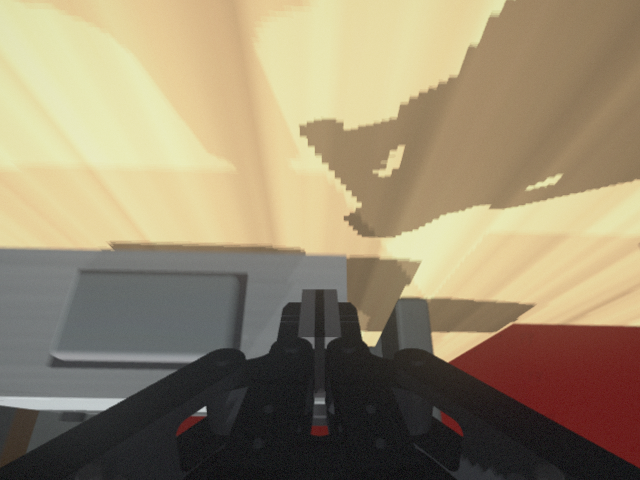

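```bash
python3 -m crank '[[[0,-5,7,0],[-3,-5,11,0],[-7,-5,15,0],[-10,-5,18,0],[-14,-5,21,0]]]'; python3 -m crank '[[[-3,0,3,0],[-6,0,6,0],[-9,0,9,0],[-12,0,12,0],[-14,0,14,0]]]'; python3 -c "
from h import *
st();snap('top','t2')"
```

```text
time: 16.4
position: [0.6359, 0.0519, 0.0325]
orientation: [-3.124, 0.777, 1.609]
ft_force: [2.5, 5.7, -1.2]
finger_gap: 0.0001
time: 16.9
position: [0.6373, 0.0331, 0.0324]
orientation: [-3.126, 0.776, 1.61]
ft_force: [3.3, 6.8, -0.5]
finger_gap: -0.0002
t 16.9 p [0.6373 0.0331 0.0324] F [ 3.3  6.8 -0.5] q [-1.14  1.09  1.05  1.54 -0.16  1.16 -0.19] 
 zaxis [ 0.012 -0.7   -0.714] tilt 44.5 xaxis [-0.028  0.713 -0.7  ] yaxis [ 1.     0.028 -0.011]
```

View pics/t2.png

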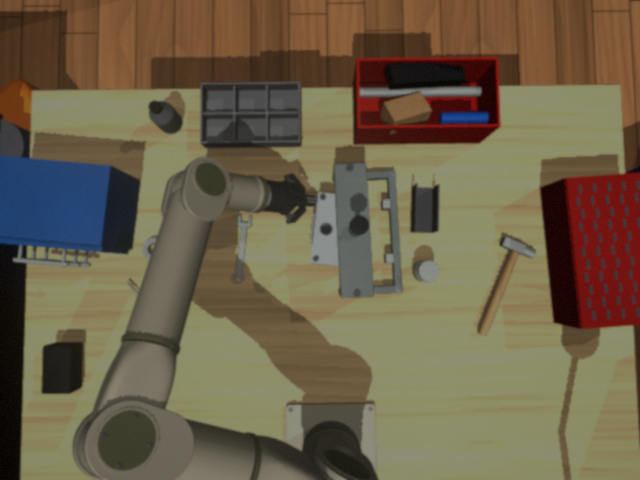

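```bash
cat >> h.py <<'E'
SX=np.array([.0398,-.9992]); SY=np.array([.9992,.0398]); SO=np.array([.5535,-.0629])
def pose(s,verb=True,ymin=-.06,ymax=.13):
    w=cloud(s); m=((w[...,2]>.060)&(w[...,2]<.080)&(w[...,0]>.40)&(w[...,0]<.73)&(w[...,1]>ymin)&(w[...,1]<ymax)).astype(np.uint8)
    m=cv2.morphologyEx(m,cv2.MORPH_OPEN,np.ones((3,3)))
    n,l,stt,c=cv2.connectedComponentsWithStats(m); i=1+np.argmax(stt[1:,4]); m=l==i
    T=s['cam_to_world']
    def pl(u,v,z=.07):
        r=T[:3,:3]@np.array([(u-s['cx'])/s['fx'],-(v-s['cy'])/s['fy'],-1]); k=(z-T[2,3])/r[2]; return (T[:3,3]+k*r)[:2]
    P=[]
    for v in np.where(m.any(1))[0]:
        us=np.where(m[v])[0]
        if len(us)>=3: P.append(pl(us[0]-.5,v))
    P=np.array(P,np.float32)
    Q=P[2:-2]
    for _ in range(4):
        vx,vy,x0,y0=cv2.fitLine(Q,cv2.DIST_HUBER,0,.003,.001).ravel(); 
        dd=abs((P[:,0]-x0)*vy-(P[:,1]-y0)*vx); Q=P[dd<.004]
    hy=np.array([vx,vy])*np.sign(vx); hx=np.array([hy[1],-hy[0]])
    a=np.degrees(np.arctan2(hy[1],hy[0])-np.arctan2(SY[1],SY[0]))
    b=np.array([x0,y0]); t=(Q-b)@hy
    e=[pl(u,v)@hy for v,u in zip(*np.where(m))]
    lo,hi=np.percentile(e,.3),np.percentile(e,99.7)
    # centres by ends
    d=b@hx+.055
    out=[]
    for c in (lo+.09,(lo+hi)/2,hi-.09):
        o=hx*d+hy*c; r=o-SO; out.append((r@SX*1000,r@SY*1000))
    if verb: print('angle %.1f (neg=cw)'%a,'len %.1f'%((hi-lo)*1000),'edge pts',len(Q),len(P)); print(' origin stand (by near end, mid, far end):',np.round(out,1).tolist()); 
    return a,hx,hy,d,out
E
python3 -c "
from h import *
pose(dict(np.load('pics/top0.npz'))); pose(dict(np.load('pics/t2.npz')))"
```

```text
angle -1.8 (neg=cw) len 177.3 edge pts 71 71
 origin stand (by near end, mid, far end): [[-55.4, 13.4], [-55.4, 12.0], [-55.5, 10.6]]
angle -9.8 (neg=cw) len 178.7 edge pts 71 74
 origin stand (by near end, mid, far end): [[-44.4, 7.5], [-44.5, 6.8], [-44.6, 6.2]]
```

```bash
python3 -m crank '[[[-2,0,2,0],[-4,0,4,0],[-4,0,4,0]]]'; python3 -c "
from h import *
st();pose(snap('top','t3'));to(.636,.08,.045)"
```

```text
time: 17.25
position: [0.6375, 0.0271, 0.0325]
orientation: [-3.126, 0.776, 1.609]
ft_force: [5.4, 4.3, 0.1]
finger_gap: 0.0004
t 17.25 p [0.6375 0.0271 0.0325] F [5.4 4.3 0.1] q [-1.13  1.09  1.06  1.54 -0.16  1.15 -0.19] 
 zaxis [ 0.011 -0.701 -0.713] tilt 44.5 xaxis [-0.027  0.713 -0.701] yaxis [ 1.     0.028 -0.011]
angle -12.0 (neg=cw) len 178.8 edge pts 70 75
 origin stand (by near end, mid, far end): [[-41.2, 5.7], [-41.3, 5.1], [-41.4, 4.5]]
mm [ 29.   -0.1 -46. ]
```

```bash
cat >> h.py <<'E'
def pt(ps,hx_,hy_):
    # world xy of housing-frame point (mm) from pose() result using mid centre
    a,hx,hy,d,out=ps; o=SO+SX*out[1][0]/1000+SY*out[1][1]/1000; return o+hx*hx_/1000+hy*hy_/1000
E
python3 -c "
from h import *
ps=pose(dict(np.load('pics/t3.npz')))
n=pt(ps,-55,-70);print(n, pt(ps,-55,70))
to(.637,.10,.05);to(n[0]+.0,.10,.05);to(n[0],n[1]+.02,.032)"
```

```text
angle -12.0 (neg=cw) len 178.8 edge pts 70 75
 origin stand (by near end, mid, far end): [[-41.2, 5.7], [-41.3, 5.1], [-41.4, 4.5]]
[0.49718368 0.04452975] [0.63519439 0.02101287]
mm [ 39.7   1.4 -63.5]
mm [  43.5 -138.4  -65.1]
mm [  30.9 -139.2  -27.4]
```

```bash
python3 -m crank '[[[20,0,-32,0],[40,0,-63,0],[41,-48,-64,0],[43,-95,-65,0],[44,-140,-65,0]]]'; python3 -c "
from h import *
st();to(.495,.066,.032);to(.495,.02,.032)"
```

```text
time: 17.8
position: [0.4928, 0.099, 0.0497]
orientation: [-3.123, 0.778, 1.609]
ft_force: [-0.7, 0.9, -0.5]
finger_gap: 0.0001
t 17.8 p [0.4928 0.099  0.0497] F [-0.7  0.9 -0.5] q [-1.49  0.96  1.12  1.81 -0.15  1.19 -0.33] 
 zaxis [ 0.008 -0.702 -0.712] tilt 44.6 xaxis [-0.027  0.712 -0.702] yaxis [ 1.     0.025 -0.013]
mm [-11.1   1.6  35.8]
mm [-43.8   0.5  68.1]
```

```bash
python3 -m crank '[[[-6,2,18,0],[-11,2,36,0],[-17,2,41,0],[-22,2,46,0],[-27,2,51,0]]]';python3 -m crank '[[[-4,0,4,0],[-8,0,8,0],[-12,0,12,0],[-16,0,16,0],[-16,0,16,0]]]'; python3 -c "
from h import *
st();ps=pose(snap('top','t4'));print(pt(ps,-55,-70))"
```

```text
time: 18.3
position: [0.4979, 0.0453, 0.0323]
orientation: [-3.123, 0.776, 1.608]
ft_force: [-3.3, 8.7, 2.4]
finger_gap: 0.0001
time: 18.8
position: [0.4982, 0.0219, 0.0322]
orientation: [-3.123, 0.777, 1.608]
ft_force: [-1.7, 1.7, -0.8]
finger_gap: 0.0002
t 18.8 p [0.4982 0.0219 0.0322] F [-1.7  1.7 -0.8] q [-1.41  0.96  1.12  1.91 -0.13  1.05 -0.26] 
 zaxis [ 0.007 -0.701 -0.713] tilt 44.5 xaxis [-0.026  0.713 -0.701] yaxis [ 1.     0.024 -0.013]
angle -2.9 (neg=cw) len 179.0 edge pts 70 72
 origin stand (by near end, mid, far end): [[-21.8, 14.2], [-21.9, 13.7], [-21.9, 13.1]]
[0.4969228  0.01531201]
```

```bash
python3 -c "
from h import *
ps=pose(dict(np.load('pics/t4.npz')))
c=pt(ps,-42,90);a=pt(ps,-42,120);print(c,a)
to(.498,.09,.05);to(a[0],.10,.05);to(a[0],a[1],.032);to(c[0]+.012,c[1],.032)"
```

```text
angle -2.9 (neg=cw) len 179.0 edge pts 70 72
 origin stand (by near end, mid, far end): [[-21.8, 14.2], [-21.9, 13.7], [-21.9, 13.1]]
[6.56760308e-01 4.46918964e-04] [6.86758268e-01 9.70495947e-05]
mm [ 36.1   1.1 -60.4]
mm [ 38.3 190.  -66. ]
mm [-20.3 187.9  16.9]
mm [-19.6 169.9  16.5]
```

```bash
python3 -m crank '[[[18,0,-30,0],[36,1,-60,0],[37,48,-62,0],[38,96,-64,0],[38,144,-66,0]]]'; python3 -m crank '[[[0,47,0,0],[-15,46,20,0],[-30,45,42,0],[-45,45,63,0],[-59,44,84,0]]]';python3 -c "
from h import *
st();snap('wrist','w5');to(.6568+.008,.0004,.032)"
```

```text
time: 19.35
position: [0.6424, 0.0991, 0.0509]
orientation: [-3.123, 0.778, 1.61]
ft_force: [0.9, 1.3, 1.0]
finger_gap: -0.0004
time: 19.85
position: [0.687, -0.0034, 0.0319]
orientation: [-3.124, 0.779, 1.607]
ft_force: [-0.4, 0.4, -0.1]
finger_gap: 0.0002
t 19.85 p [ 0.687  -0.0034  0.0319] F [-0.4  0.4 -0.1] q [-1.01  1.13  1.04  1.42 -0.16  1.16 -0.15] 
 zaxis [ 0.008 -0.703 -0.711] tilt 44.7 xaxis [-0.026  0.711 -0.703] yaxis [ 1.     0.024 -0.013]
mm [  6.9 -20.4  -6.8]
```

View pics/w5.png

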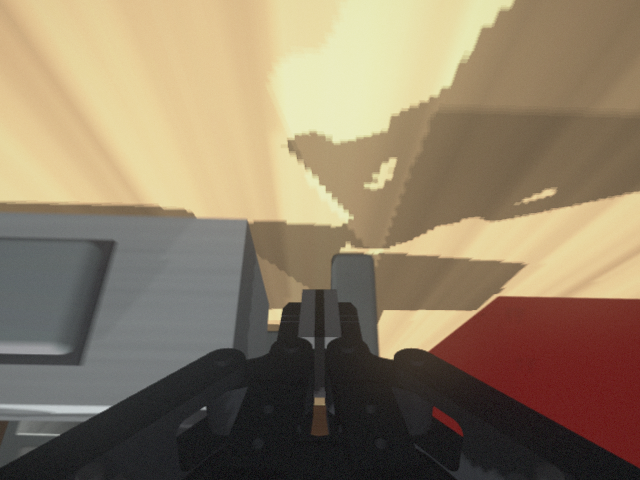

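```bash
python3 -m crank '[[[0,-7,0,0],[0,-14,0,0],[0,-20,0,0],[0,-25,0,0],[0,-30,0,0]]]'; python3 -c "
from h import *
st();ps=pose(snap('top','t6'))"
```

```text
time: 20.4
position: [0.6582, 0.001, 0.0319]
orientation: [-3.127, 0.776, 1.611]
ft_force: [7.0, 4.1, -1.9]
finger_gap: -0.0001
t 20.4 p [0.6582 0.001  0.0319] F [ 7.   4.1 -1.9] q [-1.07  1.1   1.05  1.52 -0.15  1.13 -0.16] 
 zaxis [ 0.014 -0.7   -0.714] tilt 44.5 xaxis [-0.029  0.713 -0.7  ] yaxis [ 1.    0.03 -0.01]
angle 0.6 (neg=cw) len 179.1 edge pts 71 72
 origin stand (by near end, mid, far end): [[-20.4, 4.0], [-20.4, 3.5], [-20.3, 3.1]]
```

```bash
python3 -m crank '[[[0,-3,0,0],[0,-5,0,0],[0,10,0,0],[0,20,0,0],[20,20,-25,0]]]'; python3 -c "
from h import *
st();ps=pose(snap('top','t7'));n=pt(ps,-55,-70);print(n);to(.68,.10,.05);to(n[0],.10,.05);to(n[0],n[1]+.025,.032)"
```

```text
time: 20.95
position: [0.6753, 0.0257, 0.0363]
orientation: [-3.123, 0.781, 1.602]
ft_force: [-0.9, -0.1, 0.1]
finger_gap: 0.0
t 20.95 p [0.6753 0.0257 0.0363] F [-0.9 -0.1  0.1] q [-1.05  1.13  1.04  1.42 -0.16  1.2  -0.18] 
 zaxis [ 0.003 -0.704 -0.71 ] tilt 44.8 xaxis [-0.022  0.71  -0.704] yaxis [ 1.     0.018 -0.013]
angle 1.5 (neg=cw) len 178.8 edge pts 68 72
 origin stand (by near end, mid, far end): [[-19.0, -0.3], [-19.0, -0.9], [-19.0, -1.5]]
[0.47832626 0.00628439]
mm [ 35.4   5.  -55.1]
mm [  41.2 -196.6  -57.2]
mm [   4.8 -198.3    3.8]
```

```bash
python3 -m crank '[[[18,2,-28,0],[36,0,-55,0],[37,-48,-55,0],[38,-96,-56,0],[40,-144,-57,0]]]'; python3 -m crank '[[[0,-45,0,0],[-2,-57,2,0],[-20,-57,32,0],[-36,-57,61,0],[-44,-57,70,0]]]';python3 -c "
from h import *
st();snap('wrist','w8')"
```

```text
time: 21.5
position: [0.5286, 0.0958, 0.0498]
orientation: [-3.123, 0.778, 1.61]
ft_force: [0.4, 0.8, 0.4]
finger_gap: 0.0001
time: 22.0
position: [0.4736, 0.011, 0.0313]
orientation: [-3.121, 0.779, 1.608]
ft_force: [-1.6, 10.4, 3.2]
finger_gap: 0.0
t 22.0 p [0.4736 0.011  0.0313] F [-1.6 10.4  3.2] q [-1.46  0.93  1.14  1.98 -0.12  1.02 -0.28] 
 zaxis [ 0.006 -0.703 -0.711] tilt 44.6 xaxis [-0.027  0.711 -0.703] yaxis [ 1.     0.023 -0.015]
```

View pics/w8.png

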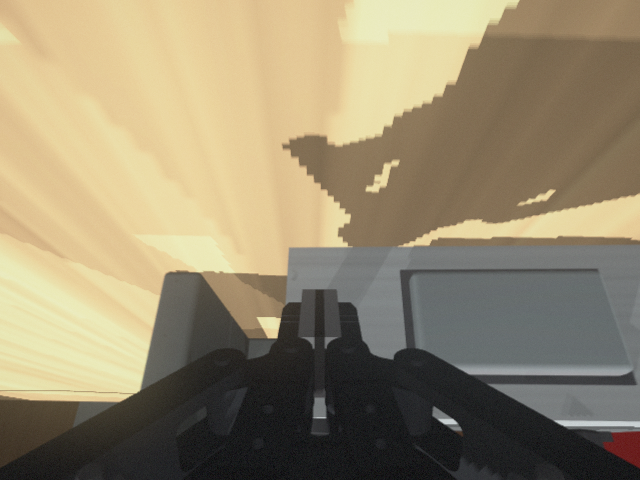

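```bash
python3 -m crank '[[[-3,0,3,0],[-6,0,6,0],[-9,0,9,0],[-12,0,12,0],[-12,0,12,0]]]';python3 -c "
from h import *
st();ps=pose(snap('top','t8'))"
```

```text
time: 22.55
position: [0.476, -0.0017, 0.0314]
orientation: [-3.123, 0.777, 1.61]
ft_force: [-2.9, 4.1, 0.3]
finger_gap: -0.0001
t 22.55 p [ 0.476  -0.0017  0.0314] F [-2.9  4.1  0.3] q [-1.44  0.93  1.14  1.99 -0.12  1.   -0.26] 
 zaxis [ 0.009 -0.701 -0.713] tilt 44.5 xaxis [-0.028  0.713 -0.701] yaxis [ 1.     0.026 -0.013]
angle 6.3 (neg=cw) len 178.2 edge pts 71 72
 origin stand (by near end, mid, far end): [[-12.1, 3.8], [-12.0, 2.9], [-11.9, 2.0]]
```

```bash
python3 -m crank '[[[-3,0,3,0],[-6,0,6,0],[-9,0,9,0],[-9,0,9,0]]]';python3 -c "
from h import *
st();ps=pose(snap('top','t9'));n=pt(ps,-55,-70);f=pt(ps,-55,70);print(n,f)"
```

```text
time: 23.0
position: [0.4764, -0.0145, 0.0313]
orientation: [-3.123, 0.777, 1.61]
ft_force: [-2.3, 3.8, 1.1]
finger_gap: -0.0
t 23.0 p [ 0.4764 -0.0145  0.0313] F [-2.3  3.8  1.1] q [-1.43  0.92  1.15  2.01 -0.11  0.98 -0.25] 
 zaxis [ 0.009 -0.701 -0.713] tilt 44.5 xaxis [-0.028  0.713 -0.701] yaxis [ 1.     0.026 -0.013]
angle 11.0 (neg=cw) len 141.6 edge pts 55 58
 origin stand (by near end, mid, far end): [[-12.8, 43.8], [-9.2, 24.9], [-5.5, 6.1]]
[ 0.4973212  -0.01521782] [0.63360257 0.01683512]
```

```bash
python3 - <<'E'
s=open('h.py').read()
s=s.replace("def pt(ps,hx_,hy_):","def pt(ps,hx_,hy_,k=1):").replace("out[1][0]/1000+SY*out[1][1]","out[k][0]/1000+SY*out[k][1]")
open('h.py','w').write(s)
E
python3 -c "
from h import *
ps=pose(dict(np.load('pics/t9.npz')));f=pt(ps,-55,72,2);print(f);to(.476,.08,.05);to(f[0],.10,.05);to(f[0],f[1]+.02,.032)"
```

```text
angle 11.0 (neg=cw) len 141.6 edge pts 55 58
 origin stand (by near end, mid, far end): [[-12.8, 43.8], [-9.2, 24.9], [-5.5, 6.1]]
[0.61683664 0.01289182]
mm [ 54.2   1.9 -79.5]
mm [ 64.5 143.2 -92.3]
mm [ 29.3 141.6 -32.4]
```

```bash
python3 -m crank '[[[27,0,-40,0],[54,2,-80,0],[57,50,-84,0],[60,97,-88,0],[64,143,-92,0]]]'; python3 -m crank '[[[-17,0,30,0],[-35,0,60,0],[-42,0,68,0],[-49,0,75,0],[-56,0,82,0]]]'; python3 -c "
from h import *
st();ps=pose(snap('top','t10'))"
```

```text
time: 23.55
position: [0.6184, 0.0999, 0.0503]
orientation: [-3.123, 0.778, 1.612]
ft_force: [0.7, 0.1, -0.1]
finger_gap: 0.0
time: 24.05
position: [0.6209, 0.0039, 0.0309]
orientation: [-3.127, 0.775, 1.612]
ft_force: [4.9, 8.5, 2.1]
finger_gap: 0.0
t 24.05 p [0.6209 0.0039 0.0309] F [4.9 8.5 2.1] q [-1.15  1.06  1.06  1.62 -0.14  1.09 -0.18] 
 zaxis [ 0.014 -0.699 -0.715] tilt 44.4 xaxis [-0.029  0.714 -0.7  ] yaxis [ 0.999  0.031 -0.011]
angle 6.7 (neg=cw) len 47.6 edge pts 19 19
 origin stand (by near end, mid, far end): [[-11.3, 135.5], [-3.6, 69.8], [4.2, 4.1]]
```

```bash
cat >> h.py <<'E'
def poseF(s,verb=True):
    w=cloud(s); r=w[...,:2]-SO; X=r@SX; Y=r@SY
    m=((w[...,2]>.060)&(w[...,2]<.095)&(X>.036)&(X<.1)&(abs(Y)<.125)).astype(np.uint8)
    T=s['cam_to_world']
    def pl(u,v,z=.07):
        q=T[:3,:3]@np.array([(u-s['cx'])/s['fx'],-(v-s['cy'])/s['fy'],-1]); k=(z-T[2,3])/q[2]; p=(T[:3,3]+k*q)[:2]-SO; return [p@SX,p@SY]
    P=[];E=[]
    for v in np.where(m.any(1))[0]:
        us=np.where(m[v])[0]
        if len(us)>=3: P.append(pl(us[-1]+.5,v)); E+= [pl(u,v)[1] for u in us]
    P=np.array(P,np.float32); Q=P[2:-2]
    for _ in range(5):
        vx,vy,x0,y0=cv2.fitLine(Q,cv2.DIST_HUBER,0,.003,.001).ravel(); dd=abs((P[:,0]-x0)*vy-(P[:,1]-y0)*vx); Q=P[dd<.003]
    s_=np.sign(vy); vx*=s_;vy*=s_; a=-np.degrees(np.arctan2(vx,vy))
    lo,hi=np.percentile(E,.3),np.percentile(E,99.7); c=(lo+hi)/2
    xf=x0+(c-y0)*vx/vy; A=np.radians(a); ox=xf-.055*np.cos(A); oy=c-.055*np.sin(A)
    print('front: angle %.1f len %.1f frontx@mid %.1f origin (%.1f,%.1f) bore(%.1f,%.1f) n=%d/%d'%(a,(hi-lo)*1000,xf*1000,ox*1000,oy*1000,ox*1000-25*np.cos(A),oy*1000-25*np.sin(A),len(Q),len(P)))
E
python3 -c "
from h import *
poseF(dict(np.load('pics/t9.npz')));poseF(dict(np.load('pics/t10.npz')))"; python3 -m crank '[[[-3,0,3,0],[-6,0,6,0],[-9,0,9,0],[-9,0,9,0]]]';python3 -c "
from h import *
st();s=snap('top','t11');pose(s);poseF(s)"
```

```text
front: angle 10.5 len 105.9 frontx@mid 56.6 origin (2.6,-31.6) bore(-22.0,-36.2) n=39/42
front: angle 5.6 len 179.3 frontx@mid 58.6 origin (3.9,2.2) bore(-21.0,-0.3) n=70/72
time: 24.5
position: [0.621, -0.0095, 0.0312]
orientation: [-3.127, 0.776, 1.611]
ft_force: [3.1, 5.1, 0.7]
finger_gap: -0.0002
t 24.5 p [ 0.621  -0.0095  0.0312] F [3.1 5.1 0.7] q [-1.13  1.06  1.07  1.63 -0.14  1.07 -0.17] 
 zaxis [ 0.013 -0.7   -0.714] tilt 44.4 xaxis [-0.029  0.713 -0.7  ] yaxis [ 1.     0.03  -0.011]
angle -9.1 (neg=cw) len 39.8 edge pts 10 16
 origin stand (by near end, mid, far end): [[-16.5, 124.8], [-27.6, 55.6], [-38.6, -13.6]]
front: angle 1.2 len 178.5 frontx@mid 66.6 origin (11.6,-0.9) bore(-13.4,-1.4) n=66/72
```

View pics/t11.png

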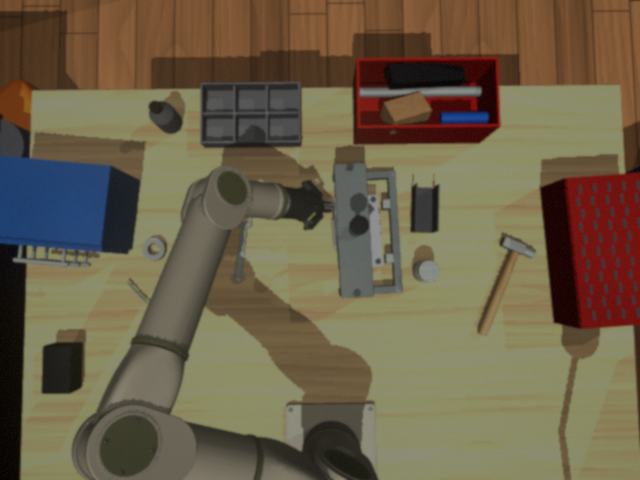

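```bash
python3 -m crank '[[[-3,0,3,0],[-6,0,6,0],[-9,0,9,0],[-9,0,9,0]]]';python3 -c "
from h import *
st();s=snap('top','t12');poseF(s)
to(.62,.09,.05);to(.487,.09,.05)"
```

```text
time: 24.95
position: [0.6214, -0.0222, 0.0311]
orientation: [-3.127, 0.776, 1.611]
ft_force: [2.9, 4.6, 0.8]
finger_gap: -0.0
t 24.95 p [ 0.6214 -0.0222  0.0311] F [2.9 4.6 0.8] q [-1.12  1.05  1.07  1.65 -0.14  1.06 -0.16] 
 zaxis [ 0.013 -0.7   -0.714] tilt 44.4 xaxis [-0.029  0.713 -0.7  ] yaxis [ 1.     0.03  -0.011]
front: angle -3.4 len 179.6 frontx@mid 72.9 origin (18.0,-2.1) bore(-7.0,-0.7) n=67/72
mm [ 66.8   1.9 -92.1]
mm [  70.6 -131.1  -93.8]
```

```bash
python3 -m crank '[[[33,0,-46,0],[67,0,-92,0],[68,-46,-92,0],[69,-91,-93,0],[70,-136,-94,0]]]'; python3 -m crank '[[[-17,0,28,0],[-35,0,56,0],[-52,0,74,0],[-65,0,88,0],[-70,0,93,0]]]'; python3 -c "
from h import *
st();s=snap('top','t13');poseF(s)"
```

```text
time: 25.5
position: [0.4794, 0.0887, 0.0506]
orientation: [-3.123, 0.778, 1.611]
ft_force: [0.3, 0.9, -0.3]
finger_gap: 0.0003
time: 26.0
position: [0.4828, -0.0281, 0.0334]
orientation: [-3.122, 0.777, 1.608]
ft_force: [-5.5, 10.0, 4.7]
finger_gap: -0.0001
t 26.0 p [ 0.4828 -0.0281  0.0334] F [-5.5 10.   4.7] q [-1.4   0.92  1.15  2.   -0.1   0.96 -0.23] 
 zaxis [ 0.007 -0.701 -0.713] tilt 44.5 xaxis [-0.027  0.712 -0.701] yaxis [ 1.     0.024 -0.014]
front: angle -0.1 len 179.0 frontx@mid 78.1 origin (23.1,-2.6) bore(-1.9,-2.6) n=66/72
```

```bash
python3 -m crank '[[[-1,0,1,0],[-2,0,2,0],[-3,0,3,0],[-3,0,3,0]]]'; python3 -c "
from h import *
st();s=snap('top','t14');poseF(s)"
```

```text
time: 26.45
position: [0.4839, -0.0301, 0.0332]
orientation: [-3.123, 0.777, 1.611]
ft_force: [-4.1, 8.5, 3.9]
finger_gap: -0.0001
t 26.45 p [ 0.4839 -0.0301  0.0332] F [-4.1  8.5  3.9] q [-1.4   0.92  1.15  2.   -0.1   0.96 -0.23] 
 zaxis [ 0.009 -0.701 -0.713] tilt 44.5 xaxis [-0.029  0.713 -0.701] yaxis [ 1.     0.027 -0.014]
front: angle 0.6 len 178.5 frontx@mid 79.4 origin (24.4,-2.1) bore(-0.6,-2.4) n=68/72
```

```bash
python3 -m crank '[[[-1,0,1,0],[-2,0,2,0],[-2,0,2,0]]]'; python3 -c "
from h import *
st();s=snap('top','t15');poseF(s);to(.484,.09,.05);to(.622,.09,.05)"
```

```text
time: 26.8
position: [0.4845, -0.0303, 0.0326]
orientation: [-3.123, 0.774, 1.613]
ft_force: [-8.7, 22.0, 10.6]
finger_gap: 0.0004
t 26.8 p [ 0.4845 -0.0303  0.0326] F [-8.7 22.  10.6] q [-1.4   0.92  1.15  2.   -0.1   0.96 -0.22] 
 zaxis [ 0.011 -0.699 -0.715] tilt 44.3 xaxis [-0.03   0.715 -0.699] yaxis [ 0.999  0.029 -0.014]
front: angle 0.6 len 178.5 frontx@mid 79.4 origin (24.4,-2.0) bore(-0.6,-2.3) n=70/72
mm [ 73.8   2.8 -96.5]
mm [ 69.6 140.7 -95. ]
```

```bash
python3 -m crank '[[[36,0,-48,0],[73,2,-96,0],[72,48,-96,0],[71,94,-95,0],[70,138,-95,0]]]'; python3 -c "
from h import *
to(.622,-.015,.034);to(.622,-.031,.032)"
```

```text
time: 27.35
position: [0.6207, 0.0872, 0.0499]
orientation: [-3.123, 0.778, 1.613]
ft_force: [-0.0, -0.5, 0.9]
finger_gap: 0.0005
mm [-61.7  -1.5  83.1]
mm [-71.6  -1.9  95.7]
```

```bash
python3 -m crank '[[[-20,0,28,0],[-40,0,56,0],[-60,0,82,0],[-67,0,91,0],[-71,0,95,0]]]'; python3 -c "
from h import *
st();s=snap('top','t16');poseF(s)"
```

```text
time: 27.85
position: [0.6224, -0.025, 0.0309]
orientation: [-3.123, 0.77, 1.614]
ft_force: [-19.6, 49.2, 25.3]
finger_gap: -0.0001
t 27.85 p [ 0.6224 -0.025   0.0309] F [-19.6  49.2  25.3] q [-1.11  1.05  1.07  1.65 -0.14  1.05 -0.15] 
 zaxis [ 0.011 -0.696 -0.718] tilt 44.1 xaxis [-0.031  0.717 -0.696] yaxis [ 0.999  0.03  -0.014]
front: angle 0.0 len 177.9 frontx@mid 80.0 origin (25.0,-2.1) bore(0.0,-2.1) n=67/72
```

```bash
python3 -m crank '[[[5,0,-5,0],[35,0,-45,0],[70,0,-94,0],[38,0,-128,0],[6,0,-162,0]]]'; python3 -c "
from h import *
st();s=snap('top','t17');poseF(s)
w=cloud(s);r=w[...,:2]-SO;m=(w[...,2]>.24)&(w[...,2]<.265)&(np.hypot(r[...,0],r[...,1])<.05); print('knob',w[m].mean(0),np.ptp(w[m],axis=0),m.sum(), np.median(w[m],axis=0))
T=s['cam_to_world'];v,u=np.where(m)
q=np.stack([(u-s['cx'])/s['fx'],-(v-s['cy'])/s['fy'],-np.ones(len(u))],1)@T[:3,:3].T; k=(.254-T[2,3])/q[:,2]; P=T[:3,3]+k[:,None]*q
print(cv2.minEnclosingCircle(P[:,:2].astype(np.float32)))
to(.5535,-.03,.34)"
```

```text
time: 28.4
position: [0.6201, 0.0899, 0.144]
orientation: [-3.121, 0.779, 1.616]
ft_force: [-0.2, -0.2, 0.8]
finger_gap: 0.0001
t 28.4 p [0.6201 0.0899 0.144 ] F [-0.2 -0.2  0.8] q [-1.24  0.97  1.14  1.47 -0.09  1.36 -0.18] 
 zaxis [ 0.011 -0.703 -0.711] tilt 44.7 xaxis [-0.032  0.711 -0.703] yaxis [ 0.999  0.031 -0.015]
front: angle -0.1 len 177.9 frontx@mid 80.0 origin (25.0,-2.0) bore(0.0,-2.0) n=69/72
knob [ 0.5531161  -0.06231285  0.25210615] [0.0408834  0.03847357 0.01784288] 300 [ 0.55257396 -0.06243908  0.25215973]
((0.5528627038002014, -0.06205373257398605), 0.021074388176202774)
mm [-213.3  -73.6  -51.7]
```

```bash
python3 -c "
from h import *
to(.6,.08,.34);to(.553,-.07,.32);to(.553,-.07,.275)"
```

```text
mm [-136.1  -24.  -128.2]
mm [-227.7  -75.1   -9.4]
mm [-196.1  -74.9   22.7]
```

```bash
python3 -m crank '[[[-34,-6,-32,0],[-68,-12,-64,0],[-102,-18,-96,0],[-136,-24,-128,0],[-160,-38,-95,0]]]'; python3 -c "
from h import *
st();to(.553,-.07,.32);to(.553,-.07,.275)"
```

```text
time: 28.95
position: [0.5893, 0.0418, 0.3304]
orientation: [-3.137, 0.778, 1.607]
ft_force: [1.9, 0.3, -0.6]
finger_gap: 0.0
t 28.95 p [0.5893 0.0418 0.3304] F [ 1.9  0.3 -0.6] q [-1.32  0.7   1.29  1.44  0.11  1.53 -0.07] 
 zaxis [ 0.021 -0.701 -0.713] tilt 44.6 xaxis [-0.026  0.712 -0.702] yaxis [ 0.999  0.033 -0.003]
mm [-71.4 -40.   85. ]
mm [-39.8 -39.8 117.1]
```

```bash
python3 -m crank '[[[-24,-14,28,0],[-48,-28,56,0],[-71,-40,85,0],[-55,-40,101,0],[-50,-40,107,0]]]'; python3 -c "
from h import *
st();snap('scene','s18');to(.553,-.07,.268);d(0,0,-10)"
```

```text
time: 29.45
position: [0.5469, -0.0745, 0.2819]
orientation: [-3.121, 0.777, 1.609]
ft_force: [-0.7, 1.3, -0.1]
finger_gap: 0.0
t 29.45 p [ 0.5469 -0.0745  0.2819] F [-0.7  1.3 -0.1] q [-1.34  0.52  1.28  1.72  0.29  1.33 -0.13] 
 zaxis [ 0.006 -0.701 -0.713] tilt 44.5 xaxis [-0.027  0.713 -0.701] yaxis [ 1.     0.023 -0.015]
mm [12.   6.1  7. ]
mm [7.  0.2 7.1]
```

View pics/s18.png

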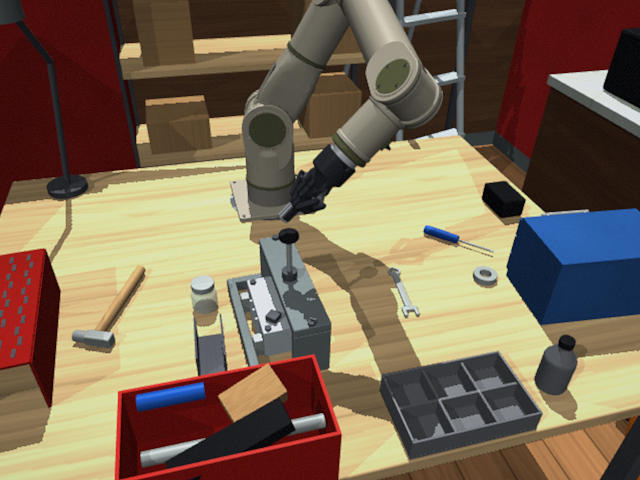

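```bash
python3 -m crank '[[[12,6,7,0],[16,6,11,0],[20,6,15,0],[24,6,19,0],[24,6,19,0]]]'; python3 -c "
from h import *
st()
d(0,0,-10)"
```

```text
time: 30.0
position: [0.5531, -0.0708, 0.2524]
orientation: [-3.122, 0.779, 1.609]
ft_force: [0.1, 0.5, -0.0]
finger_gap: -0.0002
t 30.0 p [ 0.5531 -0.0708  0.2524] F [ 0.1  0.5 -0. ] q [-1.3   0.56  1.24  1.74  0.26  1.29 -0.15] 
 zaxis [ 0.007 -0.703 -0.711] tilt 44.6 xaxis [-0.027  0.711 -0.703] yaxis [ 1.     0.024 -0.014]
mm [7.  0.1 7.1]
```

```bash
python3 -m crank '[[[3,0,3,0],[6,0,6,0],[9,0,9,0],[9,0,9,0]]]'; python3 -c "
from h import *
st();snap('scene','s19')"
python3 - <<'E'
import cv2
i=cv2.imread('pics/s19.png')[170:370,190:390]; cv2.imwrite('pics/s19c.png',cv2.resize(i,(600,600),interpolation=cv2.INTER_CUBIC))
E
```

```text
time: 30.4
position: [0.5528, -0.0708, 0.2396]
orientation: [-3.122, 0.778, 1.608]
ft_force: [-0.6, 0.7, 0.4]
finger_gap: 0.0001
t 30.4 p [ 0.5528 -0.0708  0.2396] F [-0.6  0.7  0.4] q [-1.3   0.58  1.23  1.75  0.25  1.27 -0.16] 
 zaxis [ 0.007 -0.702 -0.712] tilt 44.6 xaxis [-0.027  0.712 -0.702] yaxis [ 1.     0.024 -0.014]
```

View pics/s19c.png

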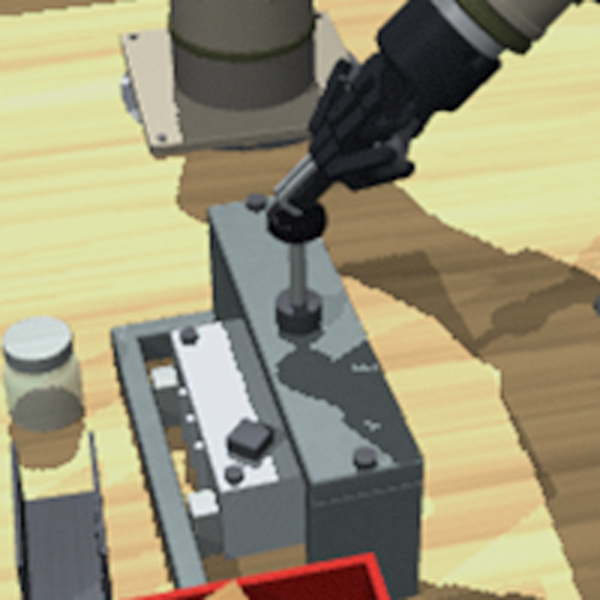

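```bash
python3 -c "
from h import *
w=cloud(dict(np.load('pics/s19.npz')));w0=cloud(dict(np.load('pics/scene0.npz')))
for W in (w0,w):
    r=np.hypot(W[...,0]-.553,W[...,1]+.062)
    m=(r<.03)&(W[...,2]>.17); z=W[m]; print(m.sum(), np.histogram(z[:,2],np.arange(.17,.33,.01))[0])
ii=range(225,252,2)
print('rows x cols z'); 
for v in range(226,254,3): print(v,[ '%d/%d/%d'%tuple(1000*w[v,u]) for u in range(276,306,4)])
"; cp pics/s19.png pics/x.png
```

```text
380 [ 17  22  18  19  20  13   7  82 182   0   0   0   0   0   0]
635 [ 19  20  17  16   1  66 152  35  91  74  48  71  24   1   0]
rows x cols z
226 ['163/-16/0', '168/-5/1', '169/6/0', '547/-61/263', '558/-55/269', '562/-47/270', '582/-44/283', '589/-37/287']
229 ['181/-19/2', '174/-6/-4', '185/2/1', '556/-63/262', '562/-56/265', '565/-48/265', '568/-40/266', '582/-36/274']
232 ['197/-22/2', '196/-11/0', '551/-70/252', '561/-64/257', '568/-57/262', '564/-48/257', '211/44/1', '210/56/-1']
235 ['401/-60/139', '393/-49/132', '560/-72/250', '568/-65/255', '565/-57/252', '566/-48/251', '228/40/3', '227/51/0']
238 ['411/-62/137', '546/-78/235', '560/-72/244', '566/-65/246', '566/-57/245', '552/-45/233', '241/36/2', '234/50/-4']
241 ['420/-64/135', '556/-80/235', '555/-71/232', '557/-63/232', '562/-56/234', '562/-48/233', '249/34/-1', '252/45/-1']
244 ['427/-65/132', '558/-81/228', '566/-74/233', '570/-66/235', '570/-58/233', '572/-50/233', '271/29/4', '266/42/-1']
247 ['441/-68/134', '558/-81/221', '569/-74/227', '574/-67/229', '578/-60/231', '573/-50/226', '279/27/0', '281/38/0']
250 ['458/-71/138', '454/-61/133', '455/-52/132', '575/-67/223', '575/-59/222', '465/-26/135', '294/24/1', '295/35/0']Traceback (most recent call last):
  File "<string>", line 9, in <module>
    for v in range(226,254,3): print(v,[ '%d/%d/%d'%tuple(1000*w[v,u]) for u in range(276,306,4)])
                                         ~~~~~~~~~~^~~~~~~~~~~~~~~~~~~
ValueError: cannot convert float NaN to integer
```

```bash
python3 -m crank '[[[4,0,4,0],[8,0,8,0],[12,0,12,0],[16,0,16,0],[20,0,20,0]]]'; python3 -m crank '[[[1.5,0,1.5,0],[3,0,3,0],[4,0,4,0],[5,0,5,0],[5,0,5,0]]]'; python3 -c "
from h import *
st()"
```

```text
time: 30.95
position: [0.5527, -0.0708, 0.2115]
orientation: [-3.123, 0.779, 1.608]
ft_force: [1.7, -1.2, 2.1]
finger_gap: -0.0001
time: 31.45
position: [0.5523, -0.0705, 0.2046]
orientation: [-3.122, 0.778, 1.608]
ft_force: [-0.3, -0.0, 0.1]
finger_gap: 0.0001
t 31.45 p [ 0.5523 -0.0705  0.2046] F [-0.3 -0.   0.1] q [-1.27  0.62  1.19  1.79  0.22  1.21 -0.19] 
 zaxis [ 0.007 -0.702 -0.712] tilt 44.6 xaxis [-0.027  0.712 -0.702] yaxis [ 1.     0.024 -0.014]
```

```bash
python3 -m crank '[[[0.7,0,0.7,0],[1.4,0,1.4,0],[2.1,0,2.1,0]]]'; python3 -m crank '[[[0.7,0,0.7,0],[1.4,0,1.4,0]]]'
```

```text
time: 31.75
position: [0.5524, -0.0705, 0.2017]
orientation: [-3.123, 0.778, 1.608]
ft_force: [0.1, -0.5, 1.9]
finger_gap: 0.0002
time: 31.95
position: [0.5525, -0.0706, 0.2005]
orientation: [-3.123, 0.779, 1.608]
ft_force: [-4.1, 3.5, 17.8]
finger_gap: -0.0001
```

```bash
python3 -m crank '[[[0,0,0,0]]]'; python3 -m crank '[[[-7,0,-7,0],[-30,0,-30,0],[-45,0,-65,0],[-60,0,-100,0],[-60,0,-140,0]]]'; python3 -c "
from h import *
st();s=snap('top','t20');poseF(s);s2=snap('scene','s20')
w=cloud(s);r=w[...,:2]-SO;m=(np.hypot(r[...,0],r[...,1])<.018)&(w[...,2]>.17)&(w[...,2]<.25);print('knob z',np.median(w[m][:,2]),m.sum())"
python3 - <<'E'
import cv2
i=cv2.imread('pics/s20.png')[170:370,190:390]; cv2.imwrite('pics/s20c.png',cv2.resize(i,(600,600),interpolation=cv2.INTER_CUBIC))
E
```

```text
time: 32.05
position: [0.5525, -0.0706, 0.2006]
orientation: [-3.123, 0.779, 1.608]
ft_force: [-2.3, 1.8, 11.3]
finger_gap: -0.0002
time: 32.55
position: [0.5523, -0.0164, 0.3438]
orientation: [-3.124, 0.777, 1.604]
ft_force: [0.4, -0.0, 0.8]
finger_gap: 0.0001
t 32.55 p [ 0.5523 -0.0164  0.3438] F [ 0.4 -0.   0.8] q [-1.37  0.51  1.26  1.57  0.29  1.51 -0.13] 
 zaxis [ 0.005 -0.701 -0.713] tilt 44.5 xaxis [-0.023  0.713 -0.701] yaxis [ 1.     0.02  -0.013]
front: angle 0.0 len 177.9 frontx@mid 80.0 origin (25.0,-2.1) bore(0.0,-2.1) n=67/72
knob z 0.19535334130457982 198
```

View pics/s20c.png

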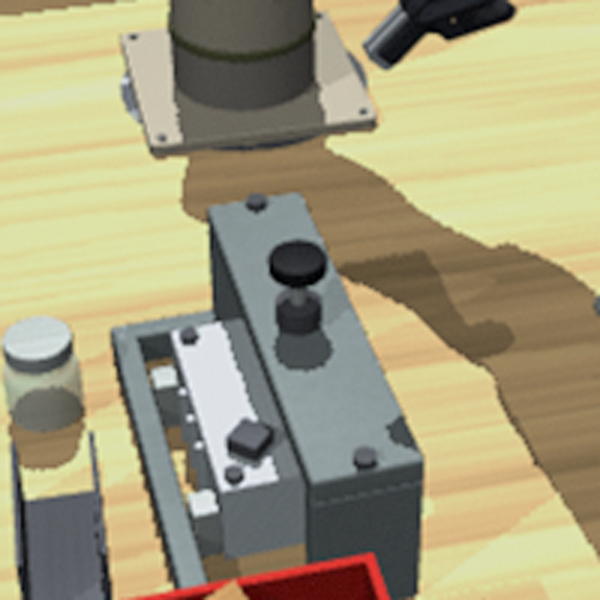

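The knob (297,262 in the crop) is down at z = 0.195. The housing's front is flat on both stops, the arm is clear, and the bystanders in this crop have not moved.

```bash
python3 -c "
from station import bot
print(bot.finish_job())"
```

```text
the job is handed in; nothing more can be done
None
```

The housing is home under the bridge, with the rod pressed onto the bore floor and left there. I handed the job in at about 33 s; no verdict was reported.

**Tilt:** the move command cannot tilt the tool directly. I got the roughly 45° tilt by steering the arm against its joint limits in free air, which took about 14 s, and kept it from then on.

**Walking:**
1. The far end was pushed first, to 12° clockwise.
2. The near end was pushed to about 3° short of square. I then pushed the far end sideways once, because the housing had drifted about 14 mm.
3. The near end was pushed again, to about 11° anticlockwise. I measured 10.5° and 11.0° from two edges, with part of the housing hidden.
4. The far and near ends were pushed in turn until both stops were felt, at about 22 N (near) and 49 N (far). That is sideways force at the wrist; with the other axes the far push came to about 59 N, under the 120 N wrist limit.

**Rod:** it was pushed down in 1 mm steps until the vertical force jumped from about 2 N to 18 N.

**Last checks:**
- **Housing:** the camera showed 0.0° out of square and the bore at (0.0, -2.1) mm from the rod.
- **Rod:** the knob top is at 0.195 m, which matches 59 mm of travel.
- **Arm:** it stands clear, with nothing touching the tool.
- **Glass:** I never sent the fingers across its area. No direct contact reading was available.
- **Bystanders:** checked by eye in the pictures, not measured at the end. None looked moved.
- **Disagreements:** the back-edge fit stopped working once that edge was under the bridge, so the final pose comes from the front edge only. The rod's 3 N sliding resistance hardly showed in the force readings, so I confirmed its travel by depth.

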